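Loosen the media in a vibratory finisher and select its programme

TASK

The ceramic media in the finisher's green bowl has settled together at one side, and the bowl would knock if it ran like that. Take the wooden-handled rod from its hook and stir the media round the bowl's centre cone, with the rod and not with the fingers, until every piece has been shifted by at least its own width and there is media in front of, behind, to the left and to the right of the cone, none of it spilled. Hang the rod back on its hook by the collar, and only then turn the selector on the sloping panel to the green mark; leave the things round the machine where they stand.

Things in the scene. Friction and masses are not known exactly. Their poses are not given: they have to be found in the camera images.
- finisher: bench vibratory finisher, fixed: grey base plate 180 x 360 mm, its top 20 mm up; green bowl at its +y side, blue control box with a sloping black panel at its -y side, steel hook on the back of the box. Origin on the bench, x away from the robot, z up. The bowl's axis is at x 0, y +85 mm
- bowl_mid (a point): on the bowl's axis, level with its flat inner floor (70 mm above bench); axes as the finisher's. Bowl open above: inside radius 86 mm at the floor, 92 at the rim; rim 64 mm above the floor, 105 mm outer radius. Fixed cone in the middle, radius 27 mm at the floor, 12 mm at 28 mm up, 37 mm tall with its bolt head: the media lies in a ring channel 60 mm wide
- hook_seat (a point): hook for the rod: middle of the slot, on the upper face of a level two-pronged steel fork (128 mm above the bench); axes as the finisher's. Slot 22 mm wide between its front and back prongs, open to the right (-y), closed 21 mm to the left (+y); prongs 11 mm wide, 5 mm thick. The control box, 112 mm tall, ends 31 mm in front of this point
- rod: stirring rod, 171 mm long, hung upright at the start: round white plastic shank 16 mm in diameter, flat lower end; collar 37 mm in diameter, its underside 96 mm above the lower end, rests on the fork; square wooden handle 18 x 18 mm from 104 to 168 mm. Origin at the lower end, z along the rod to the handle, x and y square to the handle's flats
- rod_grip (a point): on the rod's axis, on the handle, 130 mm above the lower end
- rod_collar (a point): on the rod's axis, at the underside of the collar
- selector (a joint): programme selector on the sloping panel, in rad; grows clockwise as seen facing the panel. Four sprung click positions: 0.0 at the red mark (off), 0.6 white, 1.2 green, 1.8 yellow; it starts at red or white
- selector_grip (a point): on the selector's axis at mid-height of its grip bar (40 mm long, 12 mm wide, from 7 mm below to 10 mm above this point, on a round skirt 44 mm in diameter). z is the axis, square out of the panel, which slopes 0.42 rad (24 degrees) from level to face the robot. The frame turns with the knob: x along the bar to its white pointer, straight up the slope at joint value 0.9
- sleeve: plain grey steel sleeve 34 mm in diameter, 41 mm tall, on the machine's base plate in front of the control box; origin at the centre of its underside; a bystander
- hex_key: black hexagon key 32 x 104 x 8 mm, flat on the bench; origin at the centre of its underside; a bystander
- coupling: white hose coupling with blue bands, 48 mm tall, standing; origin at the centre of its underside; a bystander
- paste_tin: yellow and black tin 70 mm in diameter, 55 mm tall; origin at the centre of its underside; a bystander
- media_0: media: grey-white ceramic triangular block, corners on an 11 mm radius, 13 mm thick; origin at the centre of one triangular face (underneath at the start), z through its thickness
- media_1: media: brown ceramic cone, 18 mm across the foot, 18 mm tall; origin at the centre of its foot, z toward the point
- media_2: media: grey-white ceramic triangular block, corners on an 11 mm radius, 13 mm thick; origin at the centre of one triangular face (underneath at the start), z through its thickness
- media_3: media: brown ceramic cone, 18 mm across the foot, 18 mm tall; origin at the centre of its foot, z toward the point
- media_4: media: grey-white ceramic triangular block, corners on an 11 mm radius, 13 mm thick; origin at the centre of one triangular face (underneath at the start), z through its thickness
- media_5: media: brown ceramic cone, 18 mm across the foot, 18 mm tall; origin at the centre of its foot, z toward the point
- media_6: media: grey-white ceramic triangular block, corners on an 11 mm radius, 13 mm thick; origin at the centre of one triangular face (underneath at the start), z through its thickness
- media_7: media: brown ceramic cone, 18 mm across the foot, 18 mm tall; origin at the centre of its foot, z toward the point
- media_8: media: grey-white ceramic triangular block, corners on an 11 mm radius, 13 mm thick; origin at the centre of one triangular face (underneath at the start), z through its thickness

How it is judged:
On the way, in this order (a step that is already met when the one before it is completed fails the run):
1. the rod's lower end is down among the media in the bowl (horizontal distance between rod and bowl_mid below 0.088 m and z of rod in the frame of bowl_mid below 0.014 m), for 0.1 s.
2. every piece of media has been shifted by more than 17 mm, and there is media at least 25 mm in front of, behind, left and right of the cone's axis (distance of each of media_0, media_1, media_2, media_3, media_4, media_5, media_6, media_7, media_8 from where it was at the start of the episode above 0.017 m and x of any of media_0, media_1, media_2, media_3, media_4, media_5, media_6, media_7, media_8 in the frame of bowl_mid above 0.025 m and x of any of media_0, media_1, media_2, media_3, media_4, media_5, media_6, media_7, media_8 in the frame of bowl_mid below -0.025 m and y of any of media_0, media_1, media_2, media_3, media_4, media_5, media_6, media_7, media_8 in the frame of bowl_mid above 0.025 m and y of any of media_0, media_1, media_2, media_3, media_4, media_5, media_6, media_7, media_8 in the frame of bowl_mid below -0.025 m), for 0.2 s.
3. the rod hangs on its hook again, let go, with the selector not yet turned past the white mark (horizontal distance between rod_collar and hook_seat below 0.01 m and z of rod_collar in the frame of hook_seat between -0.004 and 0.006 m and angle between rod's own z axis and vertical below 0.12 rad and contact force between the fingers and rod below 0.1 N and value of joint selector below 0.9 rad), for 0.2 s.
At the end, for the whole second after the job is handed in: All media in the bowl, each piece over 17 mm from its start, some 25 mm or more in front of, behind, left and right of the cone's axis; rod let go and still, upright, collar on the fork within 10 mm of the seat; selector at rest at green (1.2 rad +-0.12) (all of step 2 and horizontal distance between rod_collar and hook_seat below 0.01 m and z of rod_collar in the frame of hook_seat between -0.004 and 0.006 m and angle between rod's own z axis and vertical below 0.12 rad and contact force between the fingers and rod below 0.1 N and horizontal distance between each of media_0, media_1, media_2, media_3, media_4, media_5, media_6, media_7, media_8 and bowl_mid below 0.095 m and z of each of media_0, media_1, media_2, media_3, media_4, media_5, media_6, media_7, media_8 in the frame of bowl_mid below 0.05 m and value of joint selector between 1.08 and 1.32 rad and velocity of joint selector between -0.05 and 0.05 rad/s and linear speed of rod below 0.03 m/s); the robot touches nothing.
It fails at once if the robot's fingers touch the media (contact force between the fingers and media_0 above 0.5 N or contact force between the fingers and media_1 above 0.5 N or contact force between the fingers and media_2 above 0.5 N or contact force between the fingers and media_3 above 0.5 N or contact force between the fingers and media_4 above 0.5 N or contact force between the fingers and media_5 above 0.5 N or contact force between the fingers and media_6 above 0.5 N or contact force between the fingers and media_7 above 0.5 N or contact force between the fingers and media_8 above 0.5 N).
It fails at once if a bystander round the machine is moved by more than 20 mm (distance of any of sleeve, hex_key, coupling, paste_tin from where it was at the start of the episode above 0.02 m).
It also fails if it takes over 72 s, if anything falls off the work surface, if the arm or the gripper's body presses on something with over 40 N, if the wrist force passes 120 N, or if a joint passes its speed limit or range.

ROBOT

A 6-joint arm with a two-finger parallel gripper is mounted at the origin on a cart in front of the work surface, level with it; the furniture and walls round the work are solid. World frame = base frame: x ahead of the robot, y to its left, z up, the work surface at z = 0. Lengths are in m, angles in rad, forces in N, time in s.
With the tool pointing down it reaches from about 0.425 to 1.125 m from the base axis. Payload 14.9 kg.
Tool frame: the origin (TCP) lies on the mounting face of the last link; the fingertips stand 191 mm ahead of it and the grasp point (between the pads) lies manip.grip_depth ahead of it (manip.grip_depth is the distance from the TCP to the grasp point, in m); z points along the fingers, y is the direction in which the jaws open and shut (so a half turn about z gives the same grasp; the last joint's range is limited). The gripper opens to 91 mm and grips with 3 to 60 N. Pads are 32 mm wide; open, the fingers measure 118 mm over their backs; the gripper's body (76 mm by 178 mm) begins 60 mm behind the grasp point.
Start: joints at [1.203, 0.379, 1.734, -0, 1.028, -0.033], TCP at [0.23, 0.661, 0.405] pointing down, gripper open.
Joint ranges: [-2.77, 2.77], [-0.74, 2.19], [0, 2.66], [-1.06, 4.2], [0.31, 2.87], [-3.08, 3.08]. Speed limits (rad/s): [1.89, 1.89, 2.39, 3.14, 3.14, 3.14].

INTERFACE

Orientations are given as a unit quaternion [x, y, z, w].
In Python, from station import manip gives the robot as it stands.
- The arm moves only by the tool step_arm, never from a script. Its arguments are lists of equal length, an entry for each row: "linear": the shift along the tool's x, y, z each as a share of 250 mm, from -1 to 1, a list of three; "rot": the turn, a rotation vector about the tool's x, y, z each as a share of 180 degrees, from -1 to 1, a list of three; "fingers": the opening, from 0 (shut) to 1 (fully open). A call has 1 to 8 rows; each row is the pose to reach, as a shift and turn from the pose measured when the call began, along the tool's axes at that moment, turning the shorter way round; what a row does not reach only later rows make up. A row lasts 1/8 s, in which the tool goes at most 62.5 mm and 10.7 degrees, less where a joint would pass 70% of its speed; a pose out of reach is approached as far as the arm can. A call with a number of a shift or a turn outside -1 to 1 is refused whole. A call with a gripper value outside its range is refused whole. The fingers move at their own pace and stop on an object; the grip force is fixed at half the most. Time passes only in rows, so rows that repeat a pose let the fingers close. It gives the time, the measured TCP pose, the force and the opening at its end, in the units of the state.
- manip.get_state(): the state, without advancing time (a new reading comes with each control period).
- manip.snapshot(name): name is "side" or "top"; returns a dict with "frame" (400x640x3 uint8, red, green, blue), "fx", "fy", "cx", "cy" (pixels), "R" (3x3) and "t" (3): a world point X has camera coordinates R X + t. Camera axes: x right, y down, z forward; pixel columns grow to the right and rows downward; lengths in m; the calibration is good to about 2 mm. A picture is of the moment at which its call begins. There is no depth.
- manip.sign_off(): hands the job in, once; it reports no verdict.
The state is a dict: "time_s": time; "joints": joint angles; "joint_vel": joint speeds; "tau": joint torques, N m; "tcp_pos": TCP position; "tool_rot": TCP orientation; "force": force on the tool from outside, world axes, zero at the start; "moment": the same for the moment, N m; "grip_width": finger opening in m.
Only numpy, scipy, OpenCV 4.12 (cv2) and the standard library are available. Lean on these libraries where they do the work, as an engineer would, in place of code of your own. Each camera call takes 0.05 s, during which the arm holds its last target. There are 200 camera calls.

## Working session

There is one attempt and no reset: what is moved stays moved. The work goes in short steps, Python scripts to look and compute and a tool call to move; the robot and the scene stay as the last step left them, time stands still between calls to the robot, and variables do not carry over. Pictures are saved under pics/ and viewed, about 8 in all and at most 12, crops included, and the job is handed in when it is done.

Besides the shell and the picture viewer there is one more tool, called after "Request:" by a JSON object that holds its "fn" and its "kwargs", one argument or row to a line. step_arm: Moves the arm, as the interface text tells. Its arguments: {"type":"object","properties":{"linear":{"type":"array"},"rot":{"type":"array"},"fingers":{"type":"array"}},"required":["linear","rot","fingers"]}

```bash
mkdir -p pics; python3 - <<'E'
from station import manip
import cv2,numpy as np
print(manip.get_state(),manip.grip_depth)
for n in("side","top"):
    s=manip.snapshot(n); cv2.imwrite(f"pics/{n}0.png",s["frame"][:,:,::-1]); print(n,s["fx"],s["fy"],s["cx"],s["cy"],s["R"],s["t"])
    np.savez(f"cal_{n}.npz",**{k:s[k] for k in("fx","fy","cx","cy","R","t")})
E
```

```text
{'time_s': 0.0, 'joints': array([ 1.20272137e+00,  3.79408460e-01,  1.73475363e+00,  1.76139514e-05,
        1.02854378e+00, -3.32983069e-02]), 'joint_vel': array([-0.00046823, -0.00055722,  0.00040682, -0.00074151,  0.00021174,
       -0.00042643]), 'tau': array([ 1.86700519e-03, -7.63710737e+01, -4.34366763e+01,  6.52090693e-02,
        4.22731228e-02, -8.48888226e-05]), 'tcp_pos': array([0.22992885, 0.66096882, 0.40410167]), 'tool_rot': array([ 1.66612207e-01,  9.86022344e-01, -5.43934545e-04, -1.18345394e-04]), 'force': array([-0.1217209 , -0.91661621,  0.76172908]), 'moment': array([-0.02236048,  0.0351017 , -0.0016667 ]), 'grip_width': 0.09122943311696274} 0.172
side 394.47857639480327 394.47857639480327 316.312918858823 196.20513256373292 [[-0.84678331 -0.53185799 -0.00922532]
 [-0.27496728  0.45249615 -0.84831611]
 [ 0.45535812 -0.71580326 -0.52940974]] [0.4319306  0.30876305 0.59939951]
top 419.8297828926253 419.8297828926253 327.1662138861878 199.45578604371784 [[ 1.89439390e-02 -9.99820534e-01  1.62247883e-04]
 [-9.95724941e-01 -1.88810111e-02 -9.04176397e-02]
 [ 9.04044762e-02  1.55131198e-03 -9.95903923e-01]] [-0.1135775   0.54994937  1.07278601]
```

View pics/side0.png

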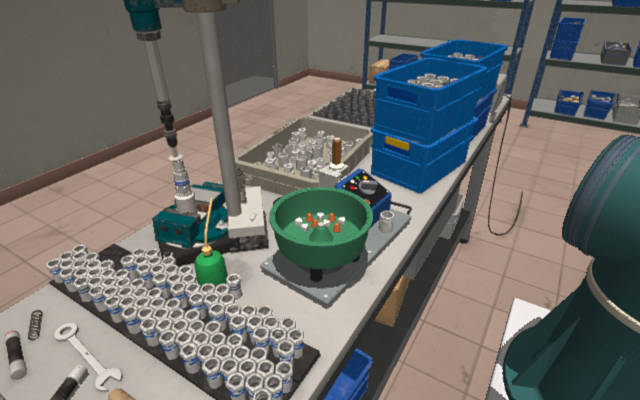

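View pics/top0.png

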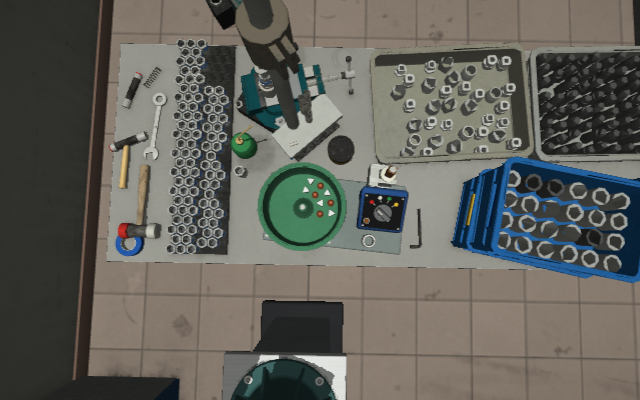

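The top view shows the bowl at about (302,207), the control box at (382,208), the rod at (388,173) and the media on the right side of the cone. I'll enlarge both views.

```bash
python3 - <<'E'
import cv2
a=cv2.imread("pics/top0.png")[155:260,250:430]; cv2.imwrite("pics/topc.png",cv2.resize(a,None,fx=4.4,fy=4.4,interpolation=cv2.INTER_CUBIC))
a=cv2.imread("pics/side0.png")[130:280,255:415]; cv2.imwrite("pics/sidec.png",cv2.resize(a,None,fx=4,fy=4,interpolation=cv2.INTER_CUBIC))
E
```

```text
(no output)
```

View pics/topc.png

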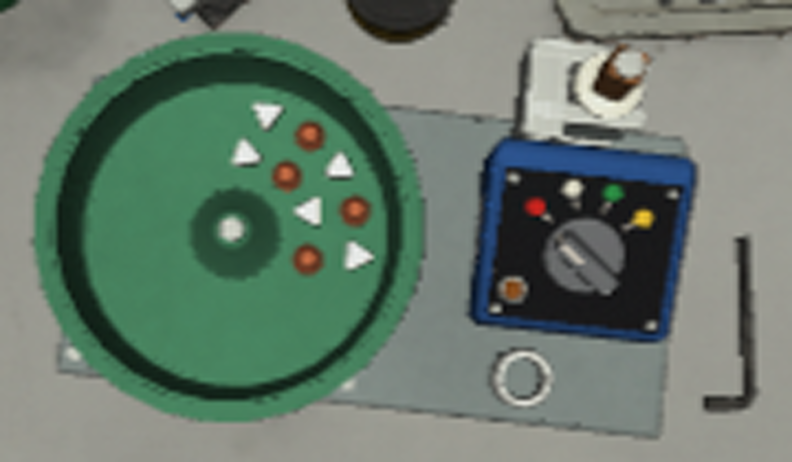

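View pics/sidec.png

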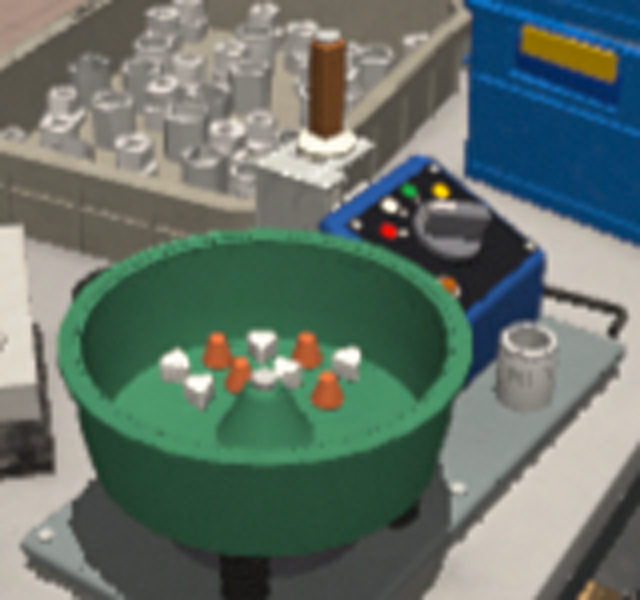

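The crops show the selector pointer aimed at red (value 0), with the knob centre at (584,256) in the top crop. The rod hangs behind the box, its handle top at (631,66) in the top crop and (328,38) in the side crop. The media lies to the right and behind the cone. Next I'll fit the finisher pose.

```bash
cat > h.py <<'E'
import numpy as np, cv2
from scipy.optimize import least_squares
from scipy.spatial.transform import Rotation as Ro
C={n:dict(np.load(f"cal_{n}.npz")) for n in("side","top")}
def proj(n,X):
    c=C[n];p=c["R"]@np.asarray(X)+c["t"];return np.array([c["fx"]*p[0]/p[2]+c["cx"],c["fy"]*p[1]/p[2]+c["cy"]])
def atz(n,uv,z):
    c=C[n];d=c["R"].T@np.array([(uv[0]-c["cx"])/c["fx"],(uv[1]-c["cy"])/c["fy"],1]);o=-c["R"].T@c["t"]
    return o+d*(z-o[2])/d[2]
def tri(a,b):
    r=least_squares(lambda X:np.r_[proj("side",X)-a,proj("top",X)-b],[.6,0,.1]);return r.x,np.abs(r.fun).max()
T=lambda u,v:np.array([250+(u+.5)/4.4-.5,155+(v+.5)/4.4-.5])
S=lambda u,v:np.array([255+(u+.5)/4-.5,130+(v+.5)/4-.5])
E
python3 - <<'E'
from h import *
print("rodtop",tri(S(328,37),T(631,66)))
print("rodtop top@z.203",atz("top",T(631,66),.203)); print("rodtop side",atz("side",S(328,37),.203))
print("collar top@.136",atz("top",T(607,86),.136),"side",atz("side",S(327,140),.136))
print("bolt",tri(S(264,378),T(232,229)),atz("top",T(232,229),.107))
print("bowl rim",atz("top",T(230,227),.134))
print("sel",tri(S(452,222),T(584,256)))
for n,p in dict(nl=T(58,372),nr=T(660,435),fr=T(690,138)).items(): print(n,atz("top",p,.02))
for n,p in dict(nl=S(25,545),nr=S(622,350)).items(): print(n,atz("side",p,.02))
for n,p in dict(sleeve=T(523,378),).items(): print(n,atz("top",p,.061))
for i,p in enumerate([(266,114),(310,135),(245,153),(340,166),(287,175),(309,211),(355,210),(308,259),(357,257)]): print(i,(atz("top",T(*p),.083)-atz("top",T(232,229),.107)).round(3))
E
```

```text
rodtop (array([ 0.60567292, -0.24792437,  0.19777666]), np.float64(0.1171965177252332))
rodtop top@z.203 [ 0.6045897  -0.24721855  0.203     ]
rodtop side [ 0.60014651 -0.23744948  0.203     ]
collar top@.136 [ 0.6046095  -0.24481293  0.136     ] side [ 0.59817198 -0.23517972  0.136     ]
bolt (array([ 0.52603043, -0.04351624,  0.10220644]), np.float64(0.11263669764440465)) [ 0.52595472 -0.04366207  0.107     ]
bowl rim [ 0.52505087 -0.04420148  0.134     ]
sel (array([ 0.51397972, -0.23804018,  0.10195134]), np.float64(0.4940223337820271))
nl [0.44547791 0.06249773 0.02      ]
nr [ 0.41521526 -0.29384698  0.02      ]
fr [ 0.59205302 -0.31121456  0.02      ]
nl [0.61455182 0.05285715 0.02      ]
nr [ 0.41156721 -0.28027945  0.02      ]
sleeve [ 0.44736627 -0.20866184  0.061     ]
0 [ 0.067 -0.016 -0.024]
1 [ 0.056 -0.041 -0.024]
2 [ 0.045 -0.005 -0.024]
3 [ 0.038 -0.059 -0.024]
4 [ 0.033 -0.029 -0.024]
5 [ 0.013 -0.042 -0.024]
6 [ 0.014 -0.067 -0.024]
7 [-0.014 -0.042 -0.024]
8 [-0.013 -0.069 -0.024]
```

```bash
cat >> h.py <<'E'
GY=-.088
def down(yaw):  # tool pointing down, tool y at world yaw (deg)
    a=np.radians(yaw);y=np.array([np.cos(a),np.sin(a),0]);z=np.array([0,0,-1.]);return Ro.from_matrix(np.c_[np.cross(y,z),y,z])
def go(pos,R,st=None):
    from station import manip
    st=st or manip.get_state();R0=Ro.from_quat(st["tool_rot"])
    l=R0.inv().apply(np.asarray(pos)-st["tcp_pos"])/.25;r=(R0.inv()*R).as_rotvec()/np.pi
    print("t",round(st["time_s"],2),"lin",l.round(3),"rot",r.round(3),"rows",np.ceil(max(np.linalg.norm(l)*4,np.linalg.norm(r)*180/10.7)))
def stat():
    from station import manip
    s=manip.get_state();R=Ro.from_quat(s["tool_rot"]).as_matrix()
    print("t",round(s["time_s"],2),"p",s["tcp_pos"].round(4),"yaw",np.degrees(np.arctan2(R[1,1],R[0,1])).round(1),"zax",R[:,2].round(3),"F",s["force"].round(1),"w",round(s["grip_width"],4),"j",s["joints"].round(2))
E
python3 - <<'E'
from h import *
s=np.array([.23,.661,.404]);e=np.array([.605,-.247,.45])
from station import manip
for i in range(1,5):
    f=i/4;print(f); go(s+(e-s)*f,down(70.8-165.8*f))
st=manip.get_state()
# predicted per-call
for i in range(4):
    st2=dict(st);st2["tcp_pos"]=s+(e-s)*i/4;st2["tool_rot"]=down(70.8-165.8*i/4).as_quat();go(s+(e-s)*(i+1)/4,down(70.8-165.8*(i+1)/4),st2)
E
```

```text
0.25
t 0.1 lin [-0.653 -0.734 -0.045] rot [-0.    0.    0.23] rows 4.0
0.5
t 0.1 lin [-1.305 -1.469 -0.09 ] rot [-0.     0.     0.461] rows 8.0
0.75
t 0.1 lin [-1.958 -2.203 -0.135] rot [-0.     0.     0.691] rows 12.0
1.0
t 0.1 lin [-2.61  -2.937 -0.181] rot [-0.     0.     0.921] rows 16.0
t 0.1 lin [-0.653 -0.734 -0.046] rot [0.   0.   0.23] rows 4.0
t 0.1 lin [-0.975 -0.118 -0.046] rot [0.   0.   0.23] rows 4.0
t 0.1 lin [-0.809  0.557 -0.046] rot [0.   0.   0.23] rows 4.0
t 0.1 lin [-0.238  0.953 -0.046] rot [0.   0.   0.23] rows 4.0
```

Request:
{"fn": "step_arm", "kwargs": {
  "linear": [
    [-0.653,-0.734,-0.045],
    [-0.653,-0.734,-0.045],
    [-0.653,-0.734,-0.045],
    [-0.653,-0.734,-0.045],
    [-0.653,-0.734,-0.045]
  ],
  "rot": [
    [0,0,0.23],
    [0,0,0.23],
    [0,0,0.23],
    [0,0,0.23],
    [0,0,0.23]
  ],
  "fingers": [1,1,1,1,1]
}}

```text
time_s: 0.72
tcp_pos: [0.3247, 0.4313, 0.4156]
tool_rot: [0.507, 0.862, -0.001, 0.0]
force: [1.0, 0.5, 1.0]
grip_width: 0.0908
```

Request:
{"fn": "step_arm", "kwargs": {
  "linear": [
    [-0.975,-0.118,-0.045],
    [-0.975,-0.118,-0.045],
    [-0.975,-0.118,-0.045],
    [-0.975,-0.118,-0.045],
    [-0.975,-0.118,-0.045]
  ],
  "rot": [
    [0,0,0.23],
    [0,0,0.23],
    [0,0,0.23],
    [0,0,0.23],
    [0,0,0.23]
  ],
  "fingers": [1,1,1,1,1]
}}

```text
time_s: 1.35
tcp_pos: [0.4188, 0.2019, 0.4274]
tool_rot: [0.78, 0.625, -0.0, 0.001]
force: [-0.2, 0.1, -0.1]
grip_width: 0.091
```

```bash
python3 -c "
from h import *
stat(); 
go([.511,-.02,.44],down(-54)); go([.605,-.247,.45],down(-95))"
```

```text
t 1.35 p [0.4188 0.2019 0.4274] yaw -12.6 zax [ 0.    -0.001 -1.   ] F [-0.2  0.1 -0.1] w 0.091 j [ 0.4  -0.04  2.18 -0.    1.    0.62]
t 1.35 lin [-0.786  0.553 -0.049] rot [0.   0.   0.23] rows 4.0
t 1.35 lin [-1.591  1.118 -0.088] rot [0.    0.    0.458] rows 8.0
```

Request:
{"fn": "step_arm", "kwargs": {
  "linear": [
    [-0.786,0.553,-0.05],
    [-0.786,0.553,-0.05],
    [-0.786,0.553,-0.05],
    [-0.786,0.553,-0.05],
    [-0.786,0.553,-0.05]
  ],
  "rot": [
    [0,0,0.23],
    [0,0,0.23],
    [0,0,0.23],
    [0,0,0.23],
    [0,0,0.23]
  ],
  "fingers": [1,1,1,1,1]
}}

```text
time_s: 1.98
tcp_pos: [0.5124, -0.0213, 0.4402]
tool_rot: [0.951, 0.308, -0.0, 0.001]
force: [-0.5, 0.2, 0.0]
grip_width: 0.0908
```

Request:
{"fn": "step_arm", "kwargs": {
  "linear": [
    [-0.238,0.953,-0.045],
    [-0.238,0.953,-0.045],
    [-0.238,0.953,-0.045],
    [-0.238,0.953,-0.045],
    [-0.238,0.953,-0.045]
  ],
  "rot": [
    [0,0,0.23],
    [0,0,0.23],
    [0,0,0.23],
    [0,0,0.23],
    [0,0,0.23]
  ],
  "fingers": [1,1,1,1,1]
}}

```text
time_s: 2.6
tcp_pos: [0.6056, -0.2502, 0.4513]
tool_rot: [0.999, -0.048, 0.0, 0.001]
force: [-0.7, 0.5, -0.2]
grip_width: 0.0912
```

```bash
python3 -c "
from h import *
from station import manip
stat(); go([.605,-.247,.335],down(-95))
s=manip.snapshot('side')['frame'][90:240,255:455,::-1];cv2.imwrite('pics/s1.png',cv2.resize(s,None,fx=4,fy=4,interpolation=2))
"
```

```text
t 2.6 p [ 0.6056 -0.2502  0.4513] yaw -95.5 zax [ 0.    -0.001 -1.   ] F [-0.7  0.5 -0.2] w 0.0912 j [-0.43  0.26  1.8  -0.    1.08  1.24]
t 2.6 lin [-0.004 -0.013  0.465] rot [ 0.    -0.    -0.003] rows 2.0
```

View pics/s1.png

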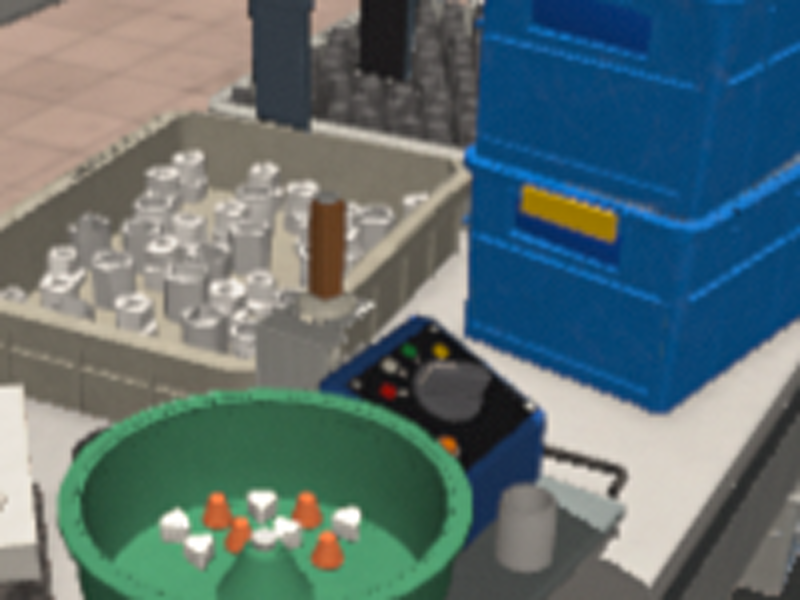

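Viewed: the finger tips are at about (282,127) and (385,77) in the crop, on either side of the rod top at (328,198). I'll compare that with the projection.

```bash
python3 -c "
from h import *
P=lambda X:((proj('side',X)-[255,90])*4).round()
y=np.array([np.cos(np.radians(-95.5)),np.sin(np.radians(-95.5)),0])
c=np.array([.6056,-.2502,.2603])
for d in(.0456,.059): print(P(c-y*d),P(c+y*d))
print(P(c),P([.605,-.247,.203]),P([.600,-.2375,.203]))
"
```

```text
[284. 118.] [375.  73.]
[270. 125.] [387.  67.]
[331.  95.] [327. 188.] [327. 196.]
```

The side camera reads about 7 crop pixels low for both the gripper and the rod, so the top-view rod position holds. I'll descend and grip.

Request:
{"fn": "step_arm", "kwargs": {
  "linear": [
    [-0.004,-0.013,0.2],
    [-0.004,-0.013,0.36],
    [-0.004,-0.013,0.465],
    [-0.004,-0.013,0.465],
    [-0.004,-0.013,0.465]
  ],
  "rot": [
    [0,0,0],
    [0,0,0],
    [0,0,0],
    [0,0,0],
    [0,0,0]
  ],
  "fingers": [1,1,1,1,1]
}}

```text
time_s: 3.28
tcp_pos: [0.6047, -0.2442, 0.3359]
tool_rot: [0.999, -0.046, 0.0, 0.001]
force: [-0.7, 0.5, 0.5]
grip_width: 0.0911
```

Request:
{"fn": "step_arm", "kwargs": {
  "linear": [
    [0,0,0],
    [0,0,0],
    [0,0,0],
    [0,0,0],
    [0,0,0],
    [0,0,0]
  ],
  "rot": [
    [0,0,0],
    [0,0,0],
    [0,0,0],
    [0,0,0],
    [0,0,0],
    [0,0,0]
  ],
  "fingers": [0,0,0,0,0,0]
}}

```text
time_s: 4.03
tcp_pos: [0.6047, -0.2443, 0.3359]
tool_rot: [0.999, -0.046, 0.0, 0.001]
force: [-0.2, -0.4, -0.6]
grip_width: 0.034
```

```bash
python3 -c "
from h import *
stat()"
```

```text
t 4.03 p [ 0.6047 -0.2443  0.3359] yaw -95.2 zax [ 0.    -0.001 -1.   ] F [-0.2 -0.4 -0.6] w 0.034 j [-0.42  0.39  1.86 -0.    0.89  1.24]
```

Request:
{"fn": "step_arm", "kwargs": {
  "linear": [
    [0,0,0],
    [0,0,0],
    [0,0,0],
    [0,0,0]
  ],
  "rot": [
    [0,0,0],
    [0,0,0],
    [0,0,0],
    [0,0,0]
  ],
  "fingers": [0,0,0,0]
}}

```text
time_s: 4.53
tcp_pos: [0.6047, -0.2442, 0.3359]
tool_rot: [0.999, -0.046, 0.0, 0.0]
force: [0.7, -0.2, -0.2]
grip_width: 0.0208
```

```bash
python3 -c "
from h import *
stat(); go([.6047,-.2443,.465],down(-95.2))"
```

```text
t 4.53 p [ 0.6047 -0.2442  0.3359] yaw -95.2 zax [ 0.    -0.001 -1.   ] F [ 0.7 -0.2 -0.2] w 0.0208 j [-0.42  0.39  1.86 -0.    0.89  1.24]
t 4.53 lin [ 0.     0.001 -0.517] rot [ 0. -0. -0.] rows 3.0
```

Request:
{"fn": "step_arm", "kwargs": {
  "linear": [
    [0,0,0],
    [0,0,0]
  ],
  "rot": [
    [0,0,0],
    [0,0,0]
  ],
  "fingers": [0,0]
}}

```text
time_s: 4.78
tcp_pos: [0.6047, -0.2442, 0.3359]
tool_rot: [0.999, -0.046, 0.0, 0.0]
force: [0.8, 0.3, -0.7]
grip_width: 0.0204
```

Request:
{"fn": "step_arm", "kwargs": {
  "linear": [
    [0,0,-0.1],
    [0,0,-0.2],
    [0,0,-0.4],
    [0,0,-0.517],
    [0,0,-0.517]
  ],
  "rot": [
    [0,0,0],
    [0,0,0],
    [0,0,0],
    [0,0,0],
    [0,0,0]
  ],
  "fingers": [0,0,0,0,0]
}}

```text
time_s: 5.4
tcp_pos: [0.6049, -0.2442, 0.4675]
tool_rot: [0.999, -0.046, 0.002, 0.001]
force: [0.3, -0.6, -2.3]
grip_width: 0.0207
```

```bash
python3 -c "
from h import *
from station import manip
stat()
for n,(a,b,c,d) in dict(side=(60,210,250,430),top=(120,240,320,480)).items():
    s=manip.snapshot(n)['frame'][a:b,c:d,::-1];cv2.imwrite(f'pics/{n}2.png',cv2.resize(s,None,fx=4,fy=4,interpolation=2))
cv2.imwrite('pics/c2.png',np.hstack([cv2.resize(cv2.imread('pics/side2.png'),(420,350)),cv2.resize(cv2.imread('pics/top2.png'),(380,350))]))
"
```

```text
t 5.4 p [ 0.6049 -0.2442  0.4675] yaw -95.2 zax [ 0.004 -0.003 -1.   ] F [ 0.3 -0.6 -2.3] w 0.0207 j [-0.42  0.24  1.8  -0.    1.1   1.24]
```

View pics/side2.png

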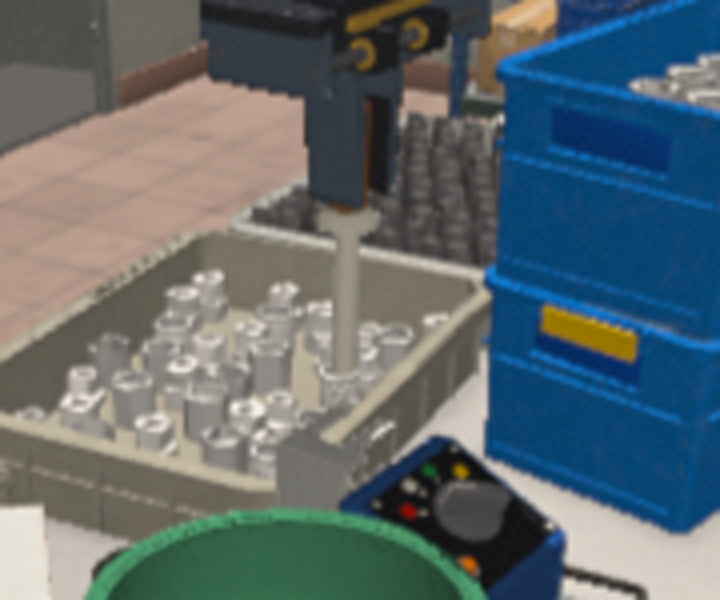

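Viewed: the rod is held upright with its collar at (347,222) and lower end at (343,370), and the empty fork is below it. Next I'll go over the bowl, to the media-free left side.

```bash
cat >> h.py <<'E'
B=np.array([.526,-.043])
def arc(a0,a1,r,step,z,yaw=-95.2):
    from station import manip
    import json
    n=int(np.ceil(abs(a1-a0)/step));R0=None;st=manip.get_state();p=st["tcp_pos"];R=Ro.from_quat(st["tool_rot"]);out=[]
    rr=np.linspace(*(r if np.ndim(r) else (r,r)),n+1)
    for i in range(1,n+1):
        if (i-1)%8==0: base=p if i==1 else q
        a=np.radians(a0+(a1-a0)*i/n);q=np.r_[B+rr[i]*np.array([np.cos(a),np.sin(a)]),z]
        out.append((R.inv().apply(q-base)/.25).round(3).tolist())
        if i%8==0 or i==n: print(len(out),json.dumps(out));out=[]
E
python3 -c "
from h import *
stat(); go([.539,.006,.4675],down(-95.2))"
```

```text
t 5.5 p [ 0.6043 -0.244   0.4642] yaw -95.2 zax [-0.    -0.001 -1.   ] F [ 0.2 -0.6 -1.5] w 0.0209 j [-0.42  0.24  1.8  -0.    1.1   1.24]
t 5.5 lin [-0.352 -0.972 -0.014] rot [ 0.  0. -0.] rows 5.0
```

Request:
{"fn": "step_arm", "kwargs": {
  "linear": [
    [-0.088,-0.243,-0.014],
    [-0.176,-0.486,-0.014],
    [-0.264,-0.729,-0.014],
    [-0.352,-0.972,-0.014],
    [-0.352,-0.972,-0.014],
    [-0.352,-0.972,-0.014]
  ],
  "rot": [
    [0,0,0],
    [0,0,0],
    [0,0,0],
    [0,0,0],
    [0,0,0],
    [0,0,0]
  ],
  "fingers": [0,0,0,0,0,0]
}}

```text
time_s: 6.25
tcp_pos: [0.5388, 0.0063, 0.4666]
tool_rot: [0.999, -0.045, -0.001, 0.0]
force: [0.4, -0.4, -1.5]
grip_width: 0.0209
```

Request:
{"fn": "step_arm", "kwargs": {
  "linear": [
    [0,0,0.1],
    [0,0,0.2],
    [0,0,0.3],
    [0,0,0.33],
    [0,0,0.35],
    [0,0,0.35],
    [0,0,0.35]
  ],
  "rot": [
    [0,0,0],
    [0,0,0],
    [0,0,0],
    [0,0,0],
    [0,0,0],
    [0,0,0],
    [0,0,0]
  ],
  "fingers": [0,0,0,0,0,0,0]
}}

```text
time_s: 7.12
tcp_pos: [0.5388, 0.0062, 0.3798]
tool_rot: [0.999, -0.045, -0.0, 0.0]
force: [0.4, 0.1, -0.7]
grip_width: 0.0211
```

```bash
python3 -c "
from h import *
stat(); arc(75,-195,.047,12,.378)"
```

```text
t 7.12 p [0.5388 0.0062 0.3798] yaw -95.2 zax [-0.001 -0.001 -1.   ] F [ 0.4  0.1 -0.7] w 0.0211 j [-0.03  0.16  2.07 -0.    0.91  1.63]
8 [[0.036, 0.026, 0.007], [0.07, 0.043, 0.007], [0.1, 0.068, 0.007], [0.124, 0.097, 0.007], [0.142, 0.132, 0.007], [0.152, 0.169, 0.007], [0.154, 0.207, 0.007], [0.149, 0.245, 0.007]]
8 [[-0.013, 0.036, 0.0], [-0.033, 0.069, 0.0], [-0.059, 0.097, 0.0], [-0.091, 0.119, 0.0], [-0.126, 0.135, 0.0], [-0.164, 0.142, 0.0], [-0.202, 0.142, 0.0], [-0.24, 0.135, 0.0]]
7 [[-0.035, -0.015, 0.0], [-0.067, -0.038, 0.0], [-0.093, -0.066, 0.0], [-0.113, -0.099, -0.0], [-0.126, -0.135, -0.0], [-0.131, -0.173, -0.0], [-0.128, -0.211, -0.0]]
```

Request:
{"fn": "step_arm", "kwargs": {
  "linear": [
    [0.036,0.026,0.007],
    [0.07,0.043,0.007],
    [0.1,0.068,0.007],
    [0.124,0.097,0.007],
    [0.142,0.132,0.007],
    [0.152,0.169,0.007],
    [0.154,0.207,0.007],
    [0.149,0.245,0.007]
  ],
  "rot": [
    [0,0,0],
    [0,0,0],
    [0,0,0],
    [0,0,0],
    [0,0,0],
    [0,0,0],
    [0,0,0],
    [0,0,0]
  ],
  "fingers": [0,0,0,0,0,0,0,0]
}}

```text
time_s: 8.12
tcp_pos: [0.5703, -0.0589, 0.378]
tool_rot: [0.999, -0.045, -0.0, 0.0]
force: [0.4, 0.8, -0.8]
grip_width: 0.021
```

Request:
{"fn": "step_arm", "kwargs": {
  "linear": [
    [-0.013,0.036,0.0],
    [-0.033,0.069,0.0],
    [-0.059,0.097,0.0],
    [-0.091,0.119,0.0],
    [-0.126,0.135,0.0],
    [-0.164,0.142,0.0],
    [-0.202,0.142,0.0],
    [-0.24,0.135,0.0]
  ],
  "rot": [
    [0,0,0],
    [0,0,0],
    [0,0,0],
    [0,0,0],
    [0,0,0],
    [0,0,0],
    [0,0,0],
    [0,0,0]
  ],
  "fingers": [0,0,0,0,0,0,0,0]
}}

```text
time_s: 9.12
tcp_pos: [0.5068, -0.0869, 0.3781]
tool_rot: [0.999, -0.045, -0.0, 0.0]
force: [0.0, 0.1, -0.2]
grip_width: 0.0208
```

Request:
{"fn": "step_arm", "kwargs": {
  "linear": [
    [-0.035,-0.015,0.0],
    [-0.067,-0.038,0.0],
    [-0.093,-0.066,0.0],
    [-0.113,-0.099,0.0],
    [-0.126,-0.135,0.0],
    [-0.131,-0.173,0.0],
    [-0.128,-0.211,0.0]
  ],
  "rot": [
    [0,0,0],
    [0,0,0],
    [0,0,0],
    [0,0,0],
    [0,0,0],
    [0,0,0],
    [0,0,0]
  ],
  "fingers": [0,0,0,0,0,0,0]
}}

```text
time_s: 10.0
tcp_pos: [0.4798, -0.0307, 0.3781]
tool_rot: [0.999, -0.045, -0.0, 0.0]
force: [-0.5, -0.1, -1.4]
grip_width: 0.0209
```

```bash
python3 -c "
from h import *
from station import manip
stat()
o=[]
for n,(a,b,c,d) in dict(side=(170,270,265,385),top=(155,255,242,362)).items():
    s=manip.snapshot(n)['frame'][a:b,c:d,::-1];o.append(cv2.resize(s,None,fx=3.3,fy=3.3,interpolation=2))
cv2.imwrite('pics/m1.png',np.hstack(o))
"
```

```text
t 10.0 p [ 0.4798 -0.0307  0.3781] yaw -95.2 zax [-0.001 -0.001 -1.   ] F [-0.5 -0.1 -1.4] w 0.0209 j [-0.11  0.07  2.18 -0.    0.89  1.55]
```

View pics/m1.png

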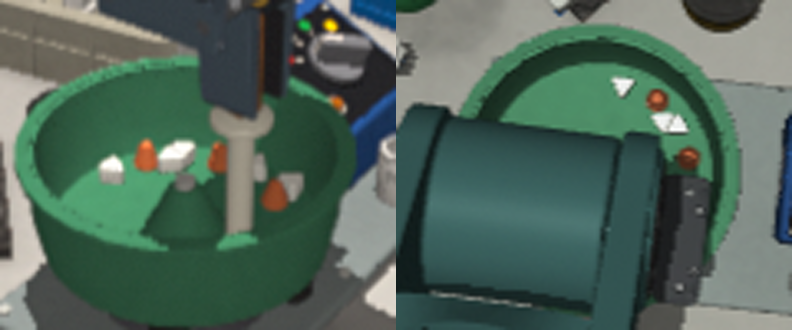

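Viewed: the rod end stands in front of the cone, and several pieces are still at the back and right. Next is an outer sweep in the same direction.

```bash
python3 -c "
from h import *
arc(165,15,[.052,.067],18.75,.378); 
from station import manip
import h
print('then')
st=manip.get_state(); st['tcp_pos']=np.r_[B+.067*np.array([np.cos(np.radians(15)),np.sin(np.radians(15))]),.378]
manip.get_state=lambda:st
arc(15,-177,.067,12,.378)"
```

```text
8 [[-0.001, -0.07, 0.0], [0.037, -0.131, 0.0], [0.095, -0.178, 0.0], [0.167, -0.204, 0.0], [0.246, -0.206, 0.0], [0.323, -0.181, 0.0], [0.391, -0.131, 0.0], [0.44, -0.059, 0.0]]
then
8 [[0.014, 0.054, 0.0], [0.016, 0.11, 0.0], [0.006, 0.166, 0.0], [-0.015, 0.218, 0.0], [-0.046, 0.264, 0.0], [-0.086, 0.303, 0.0], [-0.134, 0.333, 0.0], [-0.186, 0.352, 0.0]]
8 [[-0.055, 0.008, 0.0], [-0.111, 0.004, 0.0], [-0.165, -0.011, 0.0], [-0.215, -0.037, 0.0], [-0.258, -0.073, 0.0], [-0.292, -0.117, 0.0], [-0.317, -0.168, 0.0], [-0.331, -0.222, 0.0]]
```

Request:
{"fn": "step_arm", "kwargs": {
  "linear": [
    [-0.001,-0.07,0.0],
    [0.037,-0.131,0.0],
    [0.095,-0.178,0.0],
    [0.167,-0.204,0.0],
    [0.246,-0.206,0.0],
    [0.323,-0.181,0.0],
    [0.391,-0.131,0.0],
    [0.44,-0.059,0.0]
  ],
  "rot": [
    [0,0,0],
    [0,0,0],
    [0,0,0],
    [0,0,0],
    [0,0,0],
    [0,0,0],
    [0,0,0],
    [0,0,0]
  ],
  "fingers": [0,0,0,0,0,0,0,0]
}}

```text
time_s: 11.1
tcp_pos: [0.5918, -0.0271, 0.3779]
tool_rot: [0.999, -0.045, -0.0, 0.0]
force: [0.4, 0.3, -1.0]
grip_width: 0.0204
```

Request:
{"fn": "step_arm", "kwargs": {
  "linear": [
    [0.014,0.054,0.0],
    [0.016,0.11,0.0],
    [0.006,0.166,0.0],
    [-0.015,0.218,0.0],
    [-0.046,0.264,0.0],
    [-0.086,0.303,0.0],
    [-0.134,0.333,0.0],
    [-0.186,0.352,0.0]
  ],
  "rot": [
    [0,0,0],
    [0,0,0],
    [0,0,0],
    [0,0,0],
    [0,0,0],
    [0,0,0],
    [0,0,0],
    [0,0,0]
  ],
  "fingers": [0,0,0,0,0,0,0,0]
}}

```text
time_s: 12.1
tcp_pos: [0.5372, -0.1105, 0.3787]
tool_rot: [0.999, -0.045, 0.001, -0.001]
force: [2.4, 12.7, 4.4]
grip_width: 0.0198
```

Request:
{"fn": "step_arm", "kwargs": {
  "linear": [
    [-0.055,0.008,0.0],
    [-0.111,0.004,0.0],
    [-0.165,-0.011,0.0],
    [-0.215,-0.037,0.0],
    [-0.258,-0.073,0.0],
    [-0.292,-0.117,0.0],
    [-0.317,-0.168,0.0],
    [-0.331,-0.222,0.0]
  ],
  "rot": [
    [0,0,0],
    [0,0,0],
    [0,0,0],
    [0,0,0],
    [0,0,0],
    [0,0,0],
    [0,0,0],
    [0,0,0]
  ],
  "fingers": [0,0,0,0,0,0,0,0]
}}

```text
time_s: 13.1
tcp_pos: [0.4594, -0.0467, 0.3785]
tool_rot: [0.999, -0.045, 0.0, -0.001]
force: [0.0, -0.5, -1.9]
grip_width: 0.0175
```

```bash
python3 -c "
from h import *
stat(); arc(-177,-297,.057,12,.378)"
```

```text
t 13.1 p [ 0.4594 -0.0467  0.3785] yaw -95.2 zax [ 0.001  0.001 -1.   ] F [ 0.  -0.5 -1.9] w 0.0175 j [-0.15  0.03  2.22  0.    0.89  1.51]
8 [[0.036, -0.054, 0.002], [0.044, -0.101, 0.002], [0.062, -0.145, 0.002], [0.089, -0.185, 0.002], [0.123, -0.218, 0.002], [0.163, -0.243, 0.002], [0.208, -0.26, 0.002], [0.255, -0.267, 0.002]]
2 [[0.048, 0.003, 0.0], [0.093, 0.016, 0.0]]
```

Request:
{"fn": "step_arm", "kwargs": {
  "linear": [
    [0.036,-0.054,0.002],
    [0.044,-0.101,0.002],
    [0.062,-0.145,0.002],
    [0.089,-0.185,0.002],
    [0.123,-0.218,0.002],
    [0.163,-0.243,0.002],
    [0.163,-0.243,0.002]
  ],
  "rot": [
    [0,0,0],
    [0,0,0],
    [0,0,0],
    [0,0,0],
    [0,0,0],
    [0,0,0],
    [0,0,0]
  ],
  "fingers": [0,0,0,0,0,0,0]
}}

```text
time_s: 13.98
tcp_pos: [0.5063, 0.0103, 0.3781]
tool_rot: [0.999, -0.045, 0.0, -0.001]
force: [-0.0, 0.0, -1.5]
grip_width: 0.0178
```

Request:
{"fn": "step_arm", "kwargs": {
  "linear": [
    [0,0,-0.15],
    [0,0,-0.38],
    [0,0.15,-0.38],
    [0,0.4,-0.38],
    [0,0.65,-0.38],
    [0,0.8,-0.38],
    [0,0.8,-0.38]
  ],
  "rot": [
    [0,0,0],
    [0,0,0],
    [0,0,0],
    [0,0,0],
    [0,0,0],
    [0,0,0],
    [0,0,0]
  ],
  "fingers": [0,0,0,0,0,0,0]
}}

```text
time_s: 14.85
tcp_pos: [0.4876, -0.1912, 0.4727]
tool_rot: [0.999, -0.047, 0.0, -0.001]
force: [-0.0, 0.3, -1.9]
grip_width: 0.0183
```

```bash
python3 -c "
from h import *
from station import manip
stat()
o=[]
for n,(a,b,c,d) in dict(side=(100,250,275,395),top=(145,265,242,362)).items():
    s=manip.snapshot(n)['frame'];cv2.imwrite(f'pics/{n}_m2.png',s[:,:,::-1]);s=s[a:b,c:d,::-1];o.append(cv2.resize(s,(396,int(3.3*(b-a))),interpolation=2))
o[1]=cv2.copyMakeBorder(o[1],0,o[0].shape[0]-o[1].shape[0],0,0,0)
cv2.imwrite('pics/m2.png',np.hstack(o))
"
```

```text
t 14.85 p [ 0.4876 -0.1912  0.4727] yaw -95.4 zax [ 0.001  0.001 -1.   ] F [-0.   0.3 -1.9] w 0.0183 j [-0.42  0.01  2.04  0.    1.09  1.25]
```

View pics/m2.png

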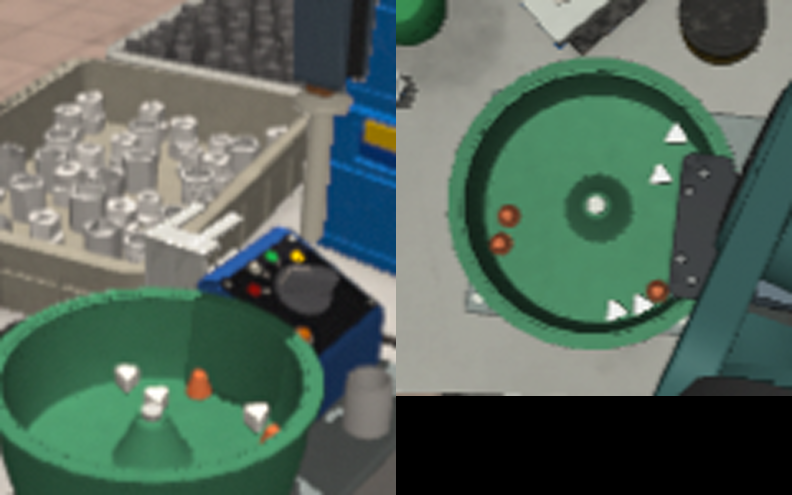

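Viewed: media is now on all sides: back-right whites at (676,132) and (660,173), left browns at (509,215) and (500,243), front pieces at (617,309), (642,303) and (656,291). I'll compute the positions relative to the cone.

```bash
python3 -c "
from h import *
tp=lambda u,v:np.array([242+u/3.3,145+v/3.3]); sp=lambda u,v:np.array([275+u/3.3,100+v/3.3])
b=atz('top',tp(596,205),.107); print('bolt',b)
for p in [(676,132),(660,173),(509,215),(500,243),(656,291),(617,309),(642,303)]: print('top',p,(atz('top',tp(*p),.081)-b)[:2].round(3))
bs=atz('side',sp(151,409),.107);print(bs)
for p in [(126,377),(155,394),(199,383),(256,416),(271,433)]: print('side',p,(atz('side',sp(*p),.078)-bs)[:2].round(3))
go([.5,-.25,.47],down(-95.2))
"
```

```text
bolt [ 0.53034063 -0.33400655  0.107     ]
top (676, 132) [ 0.058 -0.066]
top (660, 173) [ 0.027 -0.054]
top (509, 215) [-0.007  0.059]
top (500, 243) [-0.028  0.066]
top (656, 291) [-0.062 -0.051]
top (617, 309) [-0.075 -0.021]
top (642, 303) [-0.071 -0.04 ]
[ 0.52245755 -0.03868063  0.107     ]
side (126, 377) [ 0.055 -0.057]
side (155, 394) [ 0.028 -0.05 ]
side (199, 383) [ 0.009 -0.076]
side (256, 416) [-0.042 -0.063]
side (271, 433) [-0.058 -0.052]
t 14.95 lin [0.071 0.238 0.01 ] rot [-0.001 -0.    -0.   ] rows 1.0
```

Two whites behind-right and the brown at the right could be media 3, 5 and 6 still close to their starts. I'll push these three round to the back with a counter-clockwise outer sweep.

```bash
python3 -c "
from h import *
go([.5115,-.102,.4727],down(-95.2))
from station import manip
st=manip.get_state(); st['tcp_pos']=np.array([.5115,-.102,.378]);st['tool_rot']=down(-95.2).as_quat()
manip.get_state=lambda:st
arc(-104,16,[.062,.071],7.5,.378)
"
```

```text
t 14.95 lin [ 0.062 -0.356  0.   ] rot [-0.001 -0.    -0.   ] rows 2.0
8 [[0.031, 0.01, 0.0], [0.064, 0.011, 0.0], [0.097, 0.007, 0.0], [0.129, -0.001, 0.0], [0.161, -0.013, 0.0], [0.191, -0.029, 0.0], [0.219, -0.05, 0.0], [0.244, -0.074, 0.0]]
8 [[0.022, -0.027, 0.0], [0.04, -0.058, 0.0], [0.054, -0.09, 0.0], [0.064, -0.125, 0.0], [0.07, -0.16, 0.0], [0.071, -0.197, 0.0], [0.066, -0.233, 0.0], [0.057, -0.269, 0.0]]
```

```bash
python3 -c "
from h import *
go([.5095,-.109,.4727],down(-95.2))
from station import manip
st=manip.get_state(); st['tcp_pos']=np.array([.5095,-.109,.378]);st['tool_rot']=down(-95.2).as_quat()
manip.get_state=lambda:st
arc(-104,16,.071,7.5,.378)
"
```

```text
t 14.95 lin [ 0.057 -0.327  0.   ] rot [-0.001 -0.    -0.   ] rows 2.0
8 [[0.035, 0.015, 0.0], [0.072, 0.013, 0.0], [0.109, 0.007, 0.0], [0.145, -0.004, 0.0], [0.178, -0.02, 0.0], [0.21, -0.04, 0.0], [0.238, -0.064, 0.0], [0.263, -0.091, 0.0]]
8 [[0.021, -0.03, 0.0], [0.039, -0.063, 0.0], [0.051, -0.098, 0.0], [0.059, -0.135, 0.0], [0.063, -0.172, 0.0], [0.061, -0.209, 0.0], [0.055, -0.245, 0.0], [0.043, -0.281, 0.0]]
```

Request:
{"fn": "step_arm", "kwargs": {
  "linear": [
    [0.03,-0.16,0],
    [0.057,-0.327,0],
    [0.057,-0.327,0],
    [0.057,-0.327,0],
    [0.057,-0.327,0.15],
    [0.057,-0.327,0.28],
    [0.057,-0.327,0.378],
    [0.057,-0.327,0.378]
  ],
  "rot": [
    [0,0,0],
    [0,0,0],
    [0,0,0],
    [0,0,0],
    [0,0,0],
    [0,0,0],
    [0,0,0],
    [0,0,0]
  ],
  "fingers": [0,0,0,0,0,0,0,0]
}}

```text
time_s: 15.95
tcp_pos: [0.5091, -0.1092, 0.377]
tool_rot: [0.999, -0.046, -0.001, -0.001]
force: [-0.3, -0.5, -0.8]
grip_width: 0.0181
```

Request:
{"fn": "step_arm", "kwargs": {
  "linear": [
    [0.035,0.015,0.0],
    [0.072,0.013,0.0],
    [0.109,0.007,0.0],
    [0.145,-0.004,0.0],
    [0.178,-0.02,0.0],
    [0.21,-0.04,0.0],
    [0.238,-0.064,0.0],
    [0.263,-0.091,0.0]
  ],
  "rot": [
    [0,0,0],
    [0,0,0],
    [0,0,0],
    [0,0,0],
    [0,0,0],
    [0,0,0],
    [0,0,0],
    [0,0,0]
  ],
  "fingers": [0,0,0,0,0,0,0,0]
}}

```text
time_s: 16.95
tcp_pos: [0.5772, -0.0922, 0.377]
tool_rot: [0.999, -0.046, -0.001, -0.001]
force: [-4.6, 1.1, 0.3]
grip_width: 0.0175
```

Request:
{"fn": "step_arm", "kwargs": {
  "linear": [
    [0.021,-0.03,0.0],
    [0.039,-0.063,0.0],
    [0.051,-0.098,0.0],
    [0.059,-0.135,0.0],
    [0.063,-0.172,0.0],
    [0.061,-0.209,0.0],
    [0.055,-0.245,0.0],
    [0.043,-0.281,0.0]
  ],
  "rot": [
    [0,0,0],
    [0,0,0],
    [0,0,0],
    [0,0,0],
    [0,0,0],
    [0,0,0],
    [0,0,0],
    [0,0,0]
  ],
  "fingers": [0,0,0,0,0,0,0,0]
}}

```text
time_s: 17.95
tcp_pos: [0.5942, -0.0226, 0.3771]
tool_rot: [0.999, -0.046, -0.001, -0.001]
force: [-0.5, -0.6, -1.3]
grip_width: 0.0183
```

```bash
python3 -c "
from h import *
stat(); go([.595,-.02,.47],down(-95.2))"
```

```text
t 17.95 p [ 0.5942 -0.0226  0.3771] yaw -95.3 zax [-0.002  0.002 -1.   ] F [-0.5 -0.6 -1.3] w 0.0183 j [-0.08  0.25  1.97  0.    0.93  1.58]
t 17.95 lin [ 0.001 -0.012 -0.372] rot [-0.001  0.001 -0.   ] rows 2.0
```

Request:
{"fn": "step_arm", "kwargs": {
  "linear": [
    [0,-0.01,-0.15],
    [0,-0.01,-0.372],
    [0,-0.01,-0.372],
    [0.06,0.2,-0.372],
    [0.06,0.45,-0.372],
    [0.1,0.7,-0.372],
    [0.125,0.88,-0.372],
    [0.125,0.88,-0.372]
  ],
  "rot": [
    [0,0,0],
    [0,0,0],
    [0,0,0],
    [0,0,0],
    [0,0,0],
    [0,0,0],
    [0,0,0],
    [0,0,0]
  ],
  "fingers": [0,0,0,0,0,0,0,0]
}}

```text
time_s: 18.95
tcp_pos: [0.6049, -0.2472, 0.4682]
tool_rot: [0.999, -0.048, -0.002, -0.001]
force: [0.1, 1.3, -1.8]
grip_width: 0.0179
```

```bash
python3 -c "
from h import *
from station import manip
stat();go([.6047,-.2443,.345],down(-95.2))
o=[]
for n,(a,b,c,d) in dict(side=(95,245,275,395),top=(145,265,242,362)).items():
    s=manip.snapshot(n)['frame'];cv2.imwrite(f'pics/{n}_m3.png',s[:,:,::-1]);s=s[a:b,c:d,::-1];o.append(cv2.resize(s,(396,int(3.3*(b-a))),interpolation=2))
o[1]=cv2.copyMakeBorder(o[1],0,o[0].shape[0]-o[1].shape[0],0,0,0)
cv2.imwrite('pics/m3.png',np.hstack(o))
"
```

```text
t 18.95 p [ 0.6049 -0.2472  0.4682] yaw -95.5 zax [-0.003  0.003 -1.   ] F [ 0.1  1.3 -1.8] w 0.0179 j [-0.42  0.24  1.79  0.    1.11  1.24]
t 18.95 lin [-0.    -0.01   0.493] rot [-0.001  0.001 -0.001] rows 2.0
```

View pics/m3.png

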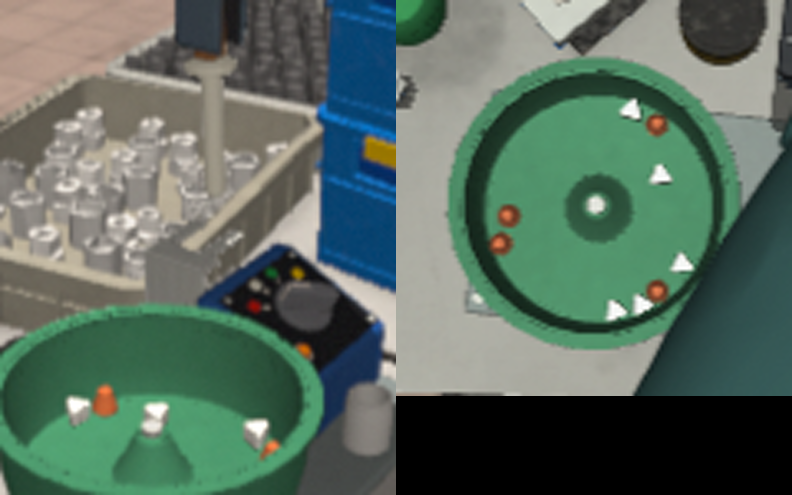

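Viewed: the white at (660,173) did not move, and the other two sit at (656,124) and (630,109), again near possible starts. The rod seems to have tilted a little in the grip, so I'll measure that by differencing images.

```bash
python3 -c "
from h import *
a=cv2.imread('pics/side_m3.png').astype(int);b=cv2.imread('pics/side0.png').astype(int);s2=cv2.imread('pics/side_m2.png').astype(int)
def mids(A,Bg,c0,c1,r0,r1):
    d=np.abs(A-Bg).sum(2)>30;o=[]
    for r in range(r0,r1):
        c=np.flatnonzero(d[r,c0:c1]); 
        if len(c): o.append((r,c0+c.min(),c0+c.max(),round(c0+c.mean(),1)))
    return o
for x in mids(a,b,328,352,114,158)[::3]: print(x)
P=lambda X:proj('side',X).round(1)
t=np.array([.6049,-.2472,.4682])
for h in (.09,.06,.03,0): print(h,P(t-[0,0,.304-h]))
print('m2'); 
for x in mids(s2,b,362,385,128,180)[::4]: print(x)
t=np.array([.4876,-.1912,.4727])
for h in (.09,.06,.03,0): print(h,P(t-[0,0,.304-h]))
"
```

```text
(114, np.int64(330), np.int64(346), np.float64(338.0))
(117, np.int64(331), np.int64(345), np.float64(338.0))
(120, np.int64(328), np.int64(343), np.float64(335.6))
(123, np.int64(336), np.int64(348), np.float64(343.2))
(126, np.int64(336), np.int64(342), np.float64(339.0))
(129, np.int64(335), np.int64(342), np.float64(338.5))
(132, np.int64(335), np.int64(342), np.float64(338.5))
(135, np.int64(332), np.int64(342), np.float64(337.8))
(138, np.int64(329), np.int64(342), np.float64(335.7))
(141, np.int64(331), np.int64(342), np.float64(336.5))
(144, np.int64(329), np.int64(348), np.float64(337.0))
(147, np.int64(331), np.int64(343), np.float64(337.0))
(150, np.int64(329), np.int64(349), np.float64(336.0))
(153, np.int64(329), np.int64(351), np.float64(339.2))
(156, np.int64(328), np.int64(348), np.float64(337.8))
0.09 [337.3 116.6]
0.06 [337.1 128.7]
0.03 [336.8 140.4]
0 [336.6 151.8]
m2
(128, np.int64(365), np.int64(380), np.float64(372.5))
(132, np.int64(364), np.int64(381), np.float64(372.7))
(136, np.int64(368), np.int64(376), np.float64(372.0))
(140, np.int64(367), np.int64(376), np.float64(371.5))
(144, np.int64(367), np.int64(375), np.float64(371.0))
(148, np.int64(367), np.int64(375), np.float64(371.0))
(152, np.int64(366), np.int64(375), np.float64(370.5))
(156, np.int64(367), np.int64(374), np.float64(370.5))
(160, np.int64(366), np.int64(374), np.float64(370.0))
(164, np.int64(366), np.int64(374), np.float64(370.0))
(168, np.int64(366), np.int64(373), np.float64(369.5))
(172, np.int64(366), np.int64(372), np.float64(369.0))
(178, np.int64(364), np.int64(372), np.float64(368.0))
0.09 [373.2 133.1]
0.06 [372.2 146.3]
0.03 [371.3 159. ]
0 [370.4 171.3]
```

The rod's lower end leans about 6 mm toward -x in the grip, which explains the slipping. I'll compensate by shifting the centre +6 mm in x, then make one inner and one outer counter-clockwise sweep.

```bash
cat >> h.py <<'E'
def plan(segs,dx=.006,dy=0.,z=.378):
    from station import manip
    import h
    B[:]=[.526+dx,-.043+dy]
    a0,r0=segs[0]; st=manip.get_state(); p=np.r_[B+r0*np.array([np.cos(np.radians(a0)),np.sin(np.radians(a0))]),st["tcp_pos"][2]]
    print("over");go(p,down(-95.2),st)
    st["tcp_pos"]=np.r_[p[:2],z];st["tool_rot"]=down(-95.2).as_quat();g=manip.get_state;manip.get_state=lambda:st
    arc(a0,segs[1][0],[r0,segs[1][1]],8,z);manip.get_state=g
E
python3 -c "
from h import *
plan([(-95,.058),(41,.058)])"
```

```text
over
t 19.05 lin [-0.364 -0.544  0.003] rot [-0.001  0.001 -0.001] rows 3.0
8 [[0.032, -0.002, 0.0], [0.064, -0.009, 0.0], [0.094, -0.02, 0.0], [0.123, -0.036, 0.0], [0.149, -0.055, 0.0], [0.172, -0.077, 0.0], [0.192, -0.103, 0.0], [0.208, -0.131, 0.0]]
8 [[0.012, -0.03, 0.0], [0.02, -0.061, 0.0], [0.023, -0.094, 0.0], [0.022, -0.126, 0.0], [0.016, -0.158, 0.0], [0.006, -0.189, 0.0], [-0.008, -0.218, 0.0], [-0.027, -0.244, 0.0]]
1 [[-0.022, -0.024, 0.0]]
```

Request:
{"fn": "step_arm", "kwargs": {
  "linear": [
    [-0.12,-0.18,0],
    [-0.24,-0.36,0],
    [-0.364,-0.544,0],
    [-0.364,-0.544,0],
    [-0.364,-0.544,0],
    [-0.364,-0.544,0.15],
    [-0.364,-0.544,0.28],
    [-0.364,-0.544,0.361]
  ],
  "rot": [
    [0,0,0],
    [0,0,0],
    [0,0,0],
    [0,0,0],
    [0,0,0],
    [0,0,0],
    [0,0,0],
    [0,0,0]
  ],
  "fingers": [0,0,0,0,0,0,0,0]
}}

```text
time_s: 20.05
tcp_pos: [0.5269, -0.1011, 0.3771]
tool_rot: [0.999, -0.047, -0.003, -0.002]
force: [-0.5, -0.2, -0.4]
grip_width: 0.0175
```

Request:
{"fn": "step_arm", "kwargs": {
  "linear": [
    [0.032,-0.002,0.0],
    [0.064,-0.009,0.0],
    [0.094,-0.02,0.0],
    [0.123,-0.036,0.0],
    [0.149,-0.055,0.0],
    [0.172,-0.077,0.0],
    [0.192,-0.103,0.0],
    [0.208,-0.131,0.0]
  ],
  "rot": [
    [0,0,0],
    [0,0,0],
    [0,0,0],
    [0,0,0],
    [0,0,0],
    [0,0,0],
    [0,0,0],
    [0,0,0]
  ],
  "fingers": [0,0,0,0,0,0,0,0]
}}

```text
time_s: 21.05
tcp_pos: [0.582, -0.0729, 0.3769]
tool_rot: [0.999, -0.047, -0.003, -0.002]
force: [0.3, -0.0, -1.4]
grip_width: 0.0176
```

Request:
{"fn": "step_arm", "kwargs": {
  "linear": [
    [0.012,-0.03,0.0],
    [0.02,-0.061,0.0],
    [0.023,-0.094,0.0],
    [0.022,-0.126,0.0],
    [0.016,-0.158,0.0],
    [0.006,-0.189,0.0],
    [-0.008,-0.218,0.0],
    [-0.027,-0.244,0.0]
  ],
  "rot": [
    [0,0,0],
    [0,0,0],
    [0,0,0],
    [0,0,0],
    [0,0,0],
    [0,0,0],
    [0,0,0],
    [0,0,0]
  ],
  "fingers": [0,0,0,0,0,0,0,0]
}}

```text
time_s: 22.05
tcp_pos: [0.5807, -0.011, 0.3771]
tool_rot: [0.999, -0.047, -0.003, -0.002]
force: [0.7, 1.1, -1.7]
grip_width: 0.0177
```

Request:
{"fn": "step_arm", "kwargs": {
  "linear": [
    [-0.022,-0.024,0.0],
    [-0.022,-0.024,0.0],
    [-0.022,-0.024,-0.2],
    [-0.022,-0.024,-0.36],
    [-0.022,-0.024,-0.36]
  ],
  "rot": [
    [0,0,0],
    [0,0,0],
    [0,0,0],
    [0,0,0],
    [0,0,0]
  ],
  "fingers": [0,0,0,0,0]
}}

```text
time_s: 22.68
tcp_pos: [0.5769, -0.005, 0.4704]
tool_rot: [0.999, -0.047, 0.0, -0.002]
force: [1.0, -0.4, -1.8]
grip_width: 0.0177
```

```bash
python3 -c "
from h import *
stat();plan([(-68,.072),(41,.072)]); go([.605,-.247,.468],down(-95.2))"
```

```text
t 22.68 p [ 0.5769 -0.005   0.4704] yaw -95.4 zax [ 0.001  0.003 -1.   ] F [ 1.  -0.4 -1.8] w 0.0177 j [-0.05  0.11  1.94  0.    1.09  1.61]
over
t 22.68 lin [-0.032  0.424 -0.001] rot [-0.001 -0.    -0.001] rows 2.0
8 [[0.033, -0.02, 0.0], [0.064, -0.045, 0.0], [0.091, -0.073, 0.0], [0.114, -0.105, 0.0], [0.132, -0.14, 0.0], [0.145, -0.176, 0.0], [0.153, -0.215, 0.0], [0.156, -0.254, 0.0]]
6 [[-0.002, -0.039, 0.0], [-0.01, -0.077, 0.0], [-0.023, -0.114, 0.0], [-0.04, -0.149, 0.0], [-0.062, -0.182, 0.0], [-0.089, -0.21, 0.0]]
t 22.68 lin [0.202 0.953 0.007] rot [-0.001 -0.    -0.001] rows 4.0
```

```bash
python3 -c "
from h import *
plan([(-84,.072),(44,.072)])"
```

```text
over
t 22.68 lin [-0.108  0.45  -0.001] rot [-0.001 -0.    -0.001] rows 2.0
8 [[0.039, -0.011, 0.0], [0.076, -0.026, 0.0], [0.11, -0.047, 0.0], [0.141, -0.073, 0.0], [0.169, -0.102, 0.0], [0.191, -0.135, 0.0], [0.21, -0.171, 0.0], [0.223, -0.209, 0.0]]
8 [[0.008, -0.039, 0.0], [0.009, -0.08, 0.0], [0.006, -0.12, 0.0], [-0.003, -0.159, 0.0], [-0.018, -0.196, 0.0], [-0.037, -0.231, 0.0], [-0.062, -0.263, 0.0], [-0.09, -0.292, 0.0]]
```

Request:
{"fn": "step_arm", "kwargs": {
  "linear": [
    [-0.05,0.22,0],
    [-0.108,0.45,0],
    [-0.108,0.45,0],
    [-0.108,0.45,0],
    [-0.108,0.45,0.15],
    [-0.108,0.45,0.28],
    [-0.108,0.45,0.37],
    [-0.108,0.45,0.37]
  ],
  "rot": [
    [0,0,0],
    [0,0,0],
    [0,0,0],
    [0,0,0],
    [0,0,0],
    [0,0,0],
    [0,0,0],
    [0,0,0]
  ],
  "fingers": [0,0,0,0,0,0,0,0]
}}

```text
time_s: 23.68
tcp_pos: [0.5396, -0.1132, 0.3761]
tool_rot: [0.999, -0.046, -0.001, -0.002]
force: [-0.3, -0.4, -1.5]
grip_width: 0.0179
```

Request:
{"fn": "step_arm", "kwargs": {
  "linear": [
    [0.039,-0.011,0.0],
    [0.076,-0.026,0.0],
    [0.11,-0.047,0.0],
    [0.141,-0.073,0.0],
    [0.169,-0.102,0.0],
    [0.191,-0.135,0.0],
    [0.21,-0.171,0.0],
    [0.223,-0.209,0.0]
  ],
  "rot": [
    [0,0,0],
    [0,0,0],
    [0,0,0],
    [0,0,0],
    [0,0,0],
    [0,0,0],
    [0,0,0],
    [0,0,0]
  ],
  "fingers": [0,0,0,0,0,0,0,0]
}}

```text
time_s: 24.68
tcp_pos: [0.6, -0.0657, 0.376]
tool_rot: [0.999, -0.046, -0.002, -0.002]
force: [-4.8, -1.4, 0.3]
grip_width: 0.0177
```

Request:
{"fn": "step_arm", "kwargs": {
  "linear": [
    [0.008,-0.039,0.0],
    [0.009,-0.08,0.0],
    [0.006,-0.12,0.0],
    [-0.003,-0.159,0.0],
    [-0.018,-0.196,0.0],
    [-0.037,-0.231,0.0],
    [-0.062,-0.263,0.0],
    [-0.09,-0.292,0.0]
  ],
  "rot": [
    [0,0,0],
    [0,0,0],
    [0,0,0],
    [0,0,0],
    [0,0,0],
    [0,0,0],
    [0,0,0],
    [0,0,0]
  ],
  "fingers": [0,0,0,0,0,0,0,0]
}}

```text
time_s: 25.68
tcp_pos: [0.5841, 0.0096, 0.3765]
tool_rot: [0.999, -0.046, -0.001, -0.002]
force: [0.2, 0.3, -1.4]
grip_width: 0.0181
```

Request:
{"fn": "step_arm", "kwargs": {
  "linear": [
    [0,0,-0.15],
    [0,0,-0.365],
    [0,0,-0.365],
    [0.05,0.25,-0.365],
    [0.1,0.5,-0.365],
    [0.15,0.75,-0.365],
    [0.2,0.98,-0.365],
    [0.2,0.98,-0.365]
  ],
  "rot": [
    [0,0,0],
    [0,0,0],
    [0,0,0],
    [0,0,0],
    [0,0,0],
    [0,0,0],
    [0,0,0],
    [0,0,0]
  ],
  "fingers": [0,0,0,0,0,0,0,0]
}}

```text
time_s: 26.68
tcp_pos: [0.6113, -0.2425, 0.4654]
tool_rot: [0.999, -0.048, -0.001, -0.002]
force: [1.0, 0.9, -1.8]
grip_width: 0.0176
```

```bash
python3 -c "
from h import *
from station import manip
stat();go([.6047,-.2443,.345],down(-95.2))
o=[]
for n,(a,b,c,d) in dict(side=(95,245,275,395),top=(145,265,242,362)).items():
    s=manip.snapshot(n)['frame'];cv2.imwrite(f'pics/{n}_m4.png',s[:,:,::-1]);s=s[a:b,c:d,::-1];o.append(cv2.resize(s,(396,int(3.3*(b-a))),interpolation=2))
o[1]=cv2.copyMakeBorder(o[1],0,o[0].shape[0]-o[1].shape[0],0,0,0)
cv2.imwrite('pics/m4.png',np.hstack(o))
"
```

```text
t 26.68 p [ 0.6113 -0.2425  0.4654] yaw -95.5 zax [-0.003  0.004 -1.   ] F [ 1.   0.9 -1.8] w 0.0176 j [-0.41  0.25  1.79  0.    1.11  1.25]
t 26.68 lin [-0.024  0.012  0.482] rot [-0.001  0.001 -0.002] rows 2.0
```

View pics/m4.png

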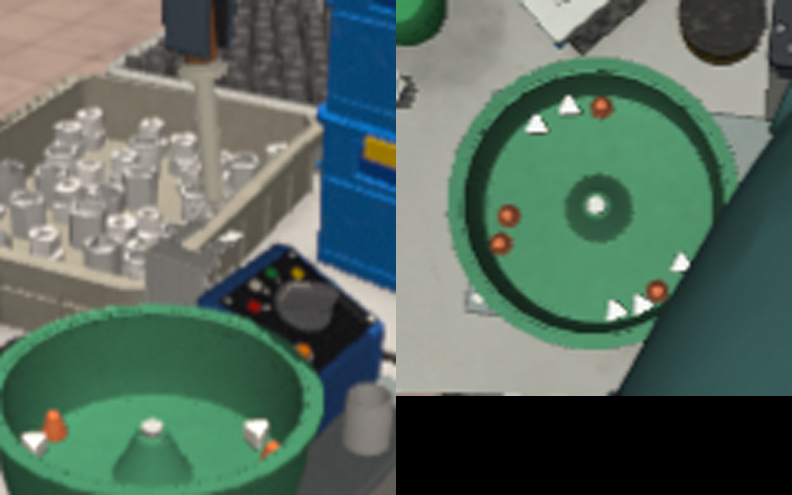

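Viewed: all nine pieces are accounted for. Back: (601,106), (568,105) and (536,124). Left: (509,215) and (500,243). Front and right: (617,309), (642,303), (656,291) and (682,263). Each is at least 30 mm from any start of its kind. I'll measure the rod's lean before hanging it.

```bash
python3 -c "
from h import *
a=cv2.imread('pics/side_m4.png').astype(int);b=cv2.imread('pics/side_m2.png').astype(int)
d=np.abs(a-b).sum(2)>28
L=[]
for r in range(116,162,2):
    c=np.flatnonzero(d[r,326:352])+326
    if len(c): print(r,c.min(),c.max(),len(c),end=' | ')
t=np.array([.6113,-.2425,.4654]);g=t-[0,0,.172]
print()
for th in(0,.06,.1,.14,.18):
    ax=np.array([-np.sin(th),0,-np.cos(th)])
    print(th,[proj('side',g+ax*k).round(1).tolist() for k in(.034,.06,.09,.13)])
"

```

```text
116 328 343 16 | 118 329 342 14 | 120 333 339 5 | 122 334 339 6 | 124 334 339 6 | 126 334 340 7 | 128 334 340 7 | 130 334 340 7 | 132 335 340 6 | 134 335 341 7 | 136 335 341 7 | 138 335 341 7 | 140 335 340 6 | 142 336 341 6 | 144 336 341 4 | 146 336 342 7 | 148 336 342 7 | 150 336 341 3 | 152 337 339 2 | 154 336 342 5 | 156 337 340 4 | 160 334 334 1 | 
0 [[334.0, 114.6], [333.8, 125.2], [333.6, 137.0], [333.4, 152.2]]
0.06 [[334.7, 114.7], [335.1, 125.4], [335.6, 137.4], [336.2, 152.8]]
0.1 [[335.2, 114.8], [336.0, 125.5], [336.9, 137.6], [338.0, 153.1]]
0.14 [[335.7, 114.8], [336.9, 125.6], [338.2, 137.8], [339.9, 153.4]]
0.18 [[336.2, 114.8], [337.8, 125.7], [339.5, 137.8], [341.7, 153.6]]
```

The lean is about 0.135 rad in -x. I'll tilt the tool by that much so the rod stands vertical over the slot, then check.

```bash
cat >> h.py <<'E'
def tgt(g,th=.135,yaw=-95.2):
    R=down(yaw)*Ro.from_rotvec([0,th,0]);return np.asarray(g)-.172*R.as_matrix()[:,2],R
E
python3 -c "
from h import *
p,R=tgt([.605,-.245,.275]);print(p,R.as_matrix()[:,2]);go(p,R)"

```

```text
[ 0.58194574 -0.2429019   0.44543503] [ 0.13403639 -0.01219827 -0.99090133]
t 26.77 lin [-0.115  0.025  0.081] rot [-0.001  0.044 -0.001] rows 1.0
```

Request:
{"fn": "step_arm", "kwargs": {
  "linear": [
    [-0.115,0.025,0.081],
    [-0.115,0.025,0.081],
    [-0.115,0.025,0.081],
    [-0.115,0.025,0.081]
  ],
  "rot": [
    [0,0.044,0],
    [0,0.044,0],
    [0,0.044,0],
    [0,0.044,0]
  ],
  "fingers": [0,0,0,0]
}}

```text
time_s: 27.28
tcp_pos: [0.5828, -0.2424, 0.4462]
tool_rot: [0.997, -0.046, 0.067, 0.001]
force: [0.2, -0.4, -1.7]
grip_width: 0.0175
```

```bash
python3 -c "
from h import *
from station import manip
st=manip.get_state();stat();R=Ro.from_quat(st['tool_rot']).as_matrix();g=st['tcp_pos']+.172*R[:,2];print('g',g)
a=manip.snapshot('side')['frame'][:,:,::-1];cv2.imwrite('pics/side_h.png',a)
b=cv2.imread('pics/side_m2.png').astype(int);d=np.abs(a.astype(int)-b).sum(2)>28
for r in range(120,170,2):
    c=np.flatnonzero(d[r,326:352])+326
    if len(c): print(r,c.min(),c.max(),len(c),end=' | ')
print([proj('side',g-[0,0,k]).round(1).tolist() for k in(.034,.06,.09,.13)])
p,R=tgt([.605,-.245,.164]);go(p,R)
"

```

```text
t 27.27 p [ 0.5828 -0.2424  0.4462] yaw -95.3 zax [ 0.134 -0.008 -0.991] F [ 0.2 -0.4 -1.7] w 0.0175 j [-0.44  0.21  1.87  0.06  0.93  1.19]
g [ 0.60576974 -0.24380799  0.27569959]
120 330 343 14 | 122 332 344 13 | 124 329 344 14 | 126 332 342 11 | 128 334 339 6 | 130 334 339 6 | 132 333 339 7 | 134 333 339 7 | 136 332 339 8 | 138 333 339 7 | 140 334 338 5 | 142 333 339 6 | 144 333 339 6 | 146 333 339 5 | 148 333 339 7 | 150 335 339 3 | 152 335 339 5 | 154 333 339 7 | 156 333 338 4 | 158 335 338 2 | 160 333 338 5 | 162 331 336 6 | 164 328 346 11 | 166 326 348 16 | 168 326 345 12 | [[336.2, 122.1], [336.0, 132.5], [335.8, 144.1], [335.5, 159.0]]
t 27.32 lin [-0.062  0.004  0.442] rot [-0.001  0.    -0.001] rows 2.0
```

Request:
{"fn": "step_arm", "kwargs": {
  "linear": [
    [-0.014,0.004,0.08],
    [-0.028,0.004,0.18],
    [-0.042,0.004,0.28],
    [-0.055,0.004,0.36],
    [-0.062,0.004,0.42],
    [-0.062,0.004,0.435],
    [-0.062,0.004,0.435]
  ],
  "rot": [
    [0,0,0],
    [0,0,0],
    [0,0,0],
    [0,0,0],
    [0,0,0],
    [0,0,0],
    [0,0,0]
  ],
  "fingers": [0,0,0,0,0,0,0]
}}

```text
time_s: 28.2
tcp_pos: [0.5821, -0.243, 0.3364]
tool_rot: [0.997, -0.046, 0.067, 0.001]
force: [0.7, -0.4, -2.1]
grip_width: 0.0178
```

```bash
python3 -c "
from h import *
from station import manip
st=manip.get_state();stat();R=Ro.from_quat(st['tool_rot']).as_matrix();g=st['tcp_pos']+.172*R[:,2];print('g',g)
p,R=tgt([.605,-.245,.161]);go(p,R)
a=manip.snapshot('side')['frame'][:,:,::-1];cv2.imwrite('pics/side_h2.png',a)
b=cv2.imread('pics/side0.png')
k=lambda s:cv2.resize(s[120:210,300:360],None,fx=6,fy=6,interpolation=2)
cv2.imwrite('pics/h2.png',np.hstack([k(b),k(a)]))
"

```

```text
t 28.2 p [ 0.5821 -0.243   0.3364] yaw -95.3 zax [ 0.134 -0.008 -0.991] F [ 0.7 -0.4 -2.1] w 0.0178 j [-0.44  0.35  1.93  0.07  0.74  1.17]
g [ 0.60512494 -0.24448752  0.16596271]
t 28.2 lin [-0.003 -0.     0.02 ] rot [-0.001  0.    -0.001] rows 1.0
```

View pics/h2.png

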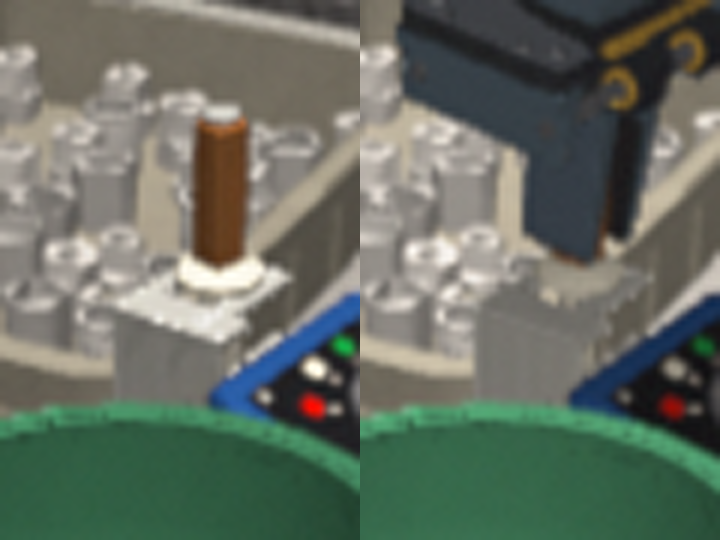

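Viewed: the collar is in the same place as at the start, (220,278) against (222,275), just above the fork with the shank in the slot and no contact force. I'll lower it until it touches.

Request:
{"fn": "step_arm", "kwargs": {
  "linear": [
    [-0.001,0,0.008],
    [-0.002,0,0.012],
    [-0.002,0,0.012]
  ],
  "rot": [
    [0,0,0],
    [0,0,0],
    [0,0,0]
  ],
  "fingers": [0,0,0]
}}

```text
time_s: 28.62
tcp_pos: [0.5822, -0.2431, 0.3344]
tool_rot: [0.997, -0.046, 0.068, 0.001]
force: [-1.3, 1.0, 4.0]
grip_width: 0.0181
```

Request:
{"fn": "step_arm", "kwargs": {
  "linear": [
    [0,0,0.004],
    [-0.001,0,0.008],
    [-0.001,0,0.008]
  ],
  "rot": [
    [0,0,0],
    [0,0,0],
    [0,0,0]
  ],
  "fingers": [0,0,0]
}}

```text
time_s: 29.0
tcp_pos: [0.5827, -0.2433, 0.3341]
tool_rot: [0.997, -0.046, 0.069, 0.002]
force: [-6.0, 3.9, 19.0]
grip_width: 0.0181
```

It's seated on the fork. I'll relax the press, open and retreat along the tool axis.

Request:
{"fn": "step_arm", "kwargs": {
  "linear": [
    [0,0,-0.006],
    [0,0,-0.006],
    [0,0,-0.006],
    [0,0,-0.006],
    [0,0,-0.006],
    [0,0,-0.006],
    [0,0,-0.006]
  ],
  "rot": [
    [0,0,0],
    [0,0,0],
    [0,0,0],
    [0,0,0],
    [0,0,0],
    [0,0,0],
    [0,0,0]
  ],
  "fingers": [0,0.7,0.7,0.7,0.7,0.7,0.7]
}}

```text
time_s: 29.88
tcp_pos: [0.5825, -0.2433, 0.3355]
tool_rot: [0.997, -0.046, 0.069, 0.002]
force: [-1.3, 0.1, -0.6]
grip_width: 0.0639
```

Request:
{"fn": "step_arm", "kwargs": {
  "linear": [
    [0,0,-0.1],
    [0,0,-0.25],
    [0,0,-0.45],
    [0,0,-0.45],
    [0,0,-0.45],
    [0,0,-0.45]
  ],
  "rot": [
    [0,0,0],
    [0,0,0],
    [0,0,0],
    [0,0,0],
    [0,0,0],
    [0,0,0]
  ],
  "fingers": [0.7,0.7,0.7,0.7,0.7,0.7]
}}

```text
time_s: 30.62
tcp_pos: [0.5669, -0.2421, 0.4456]
tool_rot: [0.997, -0.046, 0.068, 0.001]
force: [-0.2, 0.5, -0.1]
grip_width: 0.0639
```

```bash
python3 - <<'E'
from h import *
from station import manip
stat()
a=manip.snapshot('side')['frame'][:,:,::-1];cv2.imwrite('pics/side_h3.png',a);a=a.astype(int);b=cv2.imread('pics/side0.png').astype(int)
# rod position vs start: handle = brown mask
def br(s):
    m=(s[:,:,2]-s[:,:,0]>45)&(s[:,:,2]<190);m[:130]=0;m[165:]=0;m[:,:320]=0;m[:,355:]=0
    v,u=np.nonzero(m);return [(r,u[v==r].mean().round(1)) for r in range(v.min(),v.max()+1,6)],v.min(),v.max()
print(br(b));print(br(a))
# selector: finisher axes, normal tilted 0.42 toward robot
c,s=np.cos(-.088),np.sin(-.088);fx=np.array([c,s,0]);n=np.cos(.42)*np.array([0,0,1])-np.sin(.42)*fx;up=np.cos(.42)*fx+np.sin(.42)*np.array([0,0,1])
# knob centre on the finisher: candidates by top pixel
for z in(.095,.1,.105,.11): print(z,atz('top',T(584,256),z))
print('n',n,'up',up)
# marks on panel ring: directions
for v in (0,.6,1.2,1.8):
    th=v-.9; d=np.cos(th)*up+np.sin(th)*np.cross(up,n)
    k=atz('top',T(584,256),.104); print(v,((proj('top',k+.02*d)-proj('top',k))).round(1))
E
```

```text
t 30.62 p [ 0.5669 -0.2421  0.4456] yaw -95.3 zax [ 0.135 -0.009 -0.991] F [-0.2  0.5 -0.1] w 0.0639 j [-0.45  0.19  1.9   0.06  0.92  1.18]
([(139, np.float64(340.0)), (145, np.float64(336.5)), (151, np.float64(336.5)), (157, np.float64(336.0)), (163, np.float64(336.5))], np.int64(139), np.int64(163))
([(141, np.float64(336.0)), (147, np.float64(336.0)), (153, np.float64(336.0)), (159, np.float64(335.5))], np.int64(141), np.int64(163))
0.095 [ 0.51551648 -0.23846858  0.095     ]
0.1 [ 0.51520982 -0.23781553  0.1       ]
0.105 [ 0.51490316 -0.23716248  0.105     ]
0.11 [ 0.51459649 -0.23650944  0.11      ]
n [-0.40618262  0.03583662  0.91308894] up [ 0.90955574 -0.08024816  0.40776045]
0 [-5.8 -5.5]
0.6 [-1.3 -7.7]
1.2 [ 3.6 -7.1]
1.8 [ 7.2 -4.1]
```

The rod hangs vertical within half a pixel of its start. Next is the selector: approach square to the panel, with the jaws across the bar.

```bash
cat >> h.py <<'E'
c_,s_=np.cos(GY),np.sin(GY);FX=np.array([c_,s_,0]);N=np.cos(.42)*np.array([0,0,1])-np.sin(.42)*FX;UP=np.cos(.42)*FX+np.sin(.42)*np.array([0,0,1]);RT=np.cross(UP,N)
SEL=np.array([.513,-.238,.106])
def knob(v,dist):
    th=v-.9;d=np.cos(th)*UP+np.sin(th)*RT
    z=-N;x=d;y=np.cross(z,x)
    if y[1]>0: x,y=-x,-y
    return SEL+N*dist,Ro.from_matrix(np.c_[x,y,z])
E
python3 - <<'E'
from h import *
p,R=knob(0,.27);print(p,R.as_matrix().round(2));go(p,R)
p,R=knob(0,.36);print(p);go(p,R)
E
```

```text
[ 0.40333069 -0.22832411  0.35253401] [[ 0.63  0.66  0.41]
 [ 0.73 -0.68 -0.04]
 [ 0.25  0.32 -0.91]]
t 30.68 lin [-0.701  0.007  0.28 ] rot [-0.041  0.084 -0.286] rows 6.0
[ 0.36677426 -0.22509882  0.43471202]
t 30.68 lin [-0.802  0.007 -0.066] rot [-0.041  0.084 -0.286] rows 6.0
```

Request:
{"fn": "step_arm", "kwargs": {
  "linear": [
    [-0.25,0,0],
    [-0.5,0,0],
    [-0.7,0.007,0],
    [-0.7,0.007,0.05],
    [-0.7,0.007,0.15],
    [-0.7,0.007,0.28],
    [-0.7,0.007,0.28],
    [-0.7,0.007,0.28]
  ],
  "rot": [
    [-0.007,0.014,-0.048],
    [-0.014,0.028,-0.096],
    [-0.021,0.042,-0.144],
    [-0.028,0.056,-0.192],
    [-0.035,0.07,-0.24],
    [-0.041,0.084,-0.286],
    [-0.041,0.084,-0.286],
    [-0.041,0.084,-0.286]
  ],
  "fingers": [0.5,0.5,0.5,0.5,0.5,0.5,0.5,0.5]
}}

```text
time_s: 31.68
tcp_pos: [0.4038, -0.2284, 0.353]
tool_rot: [0.9, 0.384, 0.183, 0.097]
force: [0.3, -0.0, -0.2]
grip_width: 0.0458
```

```bash
python3 - <<'E'
from h import *
from station import manip
stat();p,R=knob(0,.27);go(p,R);p,R=knob(0,.190);go(p,R)
s=manip.snapshot('side')['frame'][:,:,::-1];t=manip.snapshot('top')['frame'][:,:,::-1]
cv2.imwrite('pics/side_k.png',s);cv2.imwrite('pics/top_k.png',t)
cv2.imwrite('pics/k.png',np.hstack([cv2.resize(s[90:240,290:430],None,fx=3.6,fy=3.6,interpolation=2)[:540,:400],cv2.resize(t[140:290,340:450],None,fx=3.6,fy=3.6,interpolation=2)]))
E
```

```text
t 31.68 p [ 0.4038 -0.2284  0.353 ] yaw -46.3 zax [ 0.405 -0.035 -0.914] F [ 0.3 -0.  -0.2] w 0.0458 j [-0.6   0.04  2.28  0.44  0.49 -0.19]
t 31.68 lin [-0.001 -0.002  0.001] rot [-0.001 -0.    -0.002] rows 1.0
t 31.68 lin [-0.001 -0.002  0.321] rot [-0.001 -0.    -0.002] rows 2.0
```

Request:
{"fn": "step_arm", "kwargs": {
  "linear": [
    [0,0,0.1],
    [0,0,0.2],
    [0,0,0.27],
    [0,0,0.3],
    [0,0,0.32],
    [0,0,0.32]
  ],
  "rot": [
    [0,0,0],
    [0,0,0],
    [0,0,0],
    [0,0,0],
    [0,0,0],
    [0,0,0]
  ],
  "fingers": [0.5,0.5,0.5,0.5,0.5,0.5]
}}

```text
time_s: 32.52
tcp_pos: [0.4365, -0.2314, 0.281]
tool_rot: [0.899, 0.384, 0.184, 0.098]
force: [-0.1, -0.4, -0.0]
grip_width: 0.0456
```

```bash
python3 - <<'E'
from h import *
stat();p,R=knob(0,.190);go(p,R)
E
```

```text
t 32.52 p [ 0.4365 -0.2314  0.281 ] yaw -46.3 zax [ 0.407 -0.036 -0.913] F [-0.1 -0.4 -0. ] w 0.0456 j [-0.56  0.23  2.25  0.6   0.34 -0.34]
t 32.52 lin [-0.003 -0.004  0.004] rot [ 0.    -0.    -0.001] rows 1.0
```

Request:
{"fn": "step_arm", "kwargs": {
  "linear": [
    [0,0,0],
    [0,0,0],
    [0,0,0],
    [0,0,0],
    [0,0,0],
    [0,0,0],
    [0,0,0]
  ],
  "rot": [
    [0,0,0],
    [0,0,0],
    [0,0,0],
    [0,0,0],
    [0,0,0],
    [0,0,0],
    [0,0,0]
  ],
  "fingers": [0,0,0,0,0,0,0]
}}

```text
time_s: 33.4
tcp_pos: [0.4358, -0.2307, 0.2805]
tool_rot: [0.899, 0.385, 0.184, 0.097]
force: [-7.9, 6.4, 6.7]
grip_width: 0.0119
```

The grip closed on the bar at 11.9 mm. Turning clockwise now.

Request:
{"fn": "step_arm", "kwargs": {
  "linear": [
    [0,0,0],
    [0,0,0],
    [0,0,0],
    [0,0,0]
  ],
  "rot": [
    [0,0,0.048],
    [0,0,0.096],
    [0,0,0.144],
    [0,0,0.191]
  ],
  "fingers": [0,0,0,0]
}}

```text
time_s: 33.9
tcp_pos: [0.4357, -0.2306, 0.2805]
tool_rot: [0.973, 0.099, 0.204, 0.038]
force: [-1.3, 0.8, 1.5]
grip_width: 0.0118
```

```bash
python3 - <<'E'
from h import *
from station import manip
stat()
st=manip.get_state();R=Ro.from_quat(st['tool_rot'])
for v in(0,.6,1.2): print(v,(R.inv()*knob(v,0)[1]).as_rotvec().round(3),((R.inv()*knob(v,0)[1]).as_rotvec()/np.pi).round(3))
E
```

```text
t 33.9 p [ 0.4357 -0.2306  0.2805] yaw -79.7 zax [ 0.405 -0.033 -0.914] F [-1.3  0.8  1.5] w 0.0118 j [-0.56  0.23  2.25  0.6   0.34  0.27]
0 [-0.004 -0.    -0.609] [-0.001 -0.    -0.194]
0.6 [-0.003  0.001 -0.009] [-0.001  0.    -0.003]
1.2 [-0.003  0.002  0.591] [-0.001  0.001  0.188]
```

Request:
{"fn": "step_arm", "kwargs": {
  "linear": [
    [0,0,0],
    [0,0,0],
    [0,0,0],
    [0,0,0],
    [0,0,0]
  ],
  "rot": [
    [0,0,0.048],
    [0,0,0.096],
    [0,0,0.144],
    [0,0,0.19],
    [0,0,0.19]
  ],
  "fingers": [0,0,0,0,0]
}}

```text
time_s: 34.52
tcp_pos: [0.4357, -0.2305, 0.2806]
tool_rot: [0.959, -0.191, 0.206, -0.024]
force: [-0.4, 1.2, 1.4]
grip_width: 0.0117
```

Request:
{"fn": "step_arm", "kwargs": {
  "linear": [
    [0,0,0],
    [0,0,0],
    [0,0,0],
    [0,0,0],
    [0,0,-0.1],
    [0,0,-0.25],
    [0,0,-0.4],
    [0,0,-0.4]
  ],
  "rot": [
    [0,0,0],
    [0,0,0],
    [0,0,0],
    [0,0,0],
    [0,0,0],
    [0,0,0],
    [0,0,0],
    [0,0,0]
  ],
  "fingers": [0.4,0.4,0.4,0.4,0.4,0.4,0.4,0.4]
}}

```text
time_s: 35.52
tcp_pos: [0.3951, -0.2275, 0.3742]
tool_rot: [0.959, -0.19, 0.208, -0.023]
force: [0.8, -0.5, -1.1]
grip_width: 0.0364
```

```bash
python3 - <<'E'
from h import *
stat();go([.4,-.08,.46],down(-110))
E
```

```text
t 35.52 p [ 0.3951 -0.2275  0.3742] yaw -111.0 zax [ 0.408 -0.035 -0.912] F [ 0.8 -0.5 -1.1] w 0.0364 j [-0.61 -0.01  2.29  0.42  0.53  1.03]
t 35.52 lin [-0.071 -0.596 -0.326] rot [-0.038 -0.129 -0.013] rows 3.0
```

Request:
{"fn": "step_arm", "kwargs": {
  "linear": [
    [0,0,-0.2],
    [-0.1,-0.2,-0.3],
    [-0.2,-0.45,-0.3],
    [-0.3,-0.7,-0.3],
    [-0.35,-1,-0.3],
    [-0.35,-1,-0.3]
  ],
  "rot": [
    [0,0,0],
    [0,0,0],
    [0,0,0],
    [0,0,0],
    [0,0,0],
    [0,0,0]
  ],
  "fingers": [0.4,0.4,0.4,0.4,0.4,0.4]
}}

```text
time_s: 36.28
tcp_pos: [0.3799, 0.0419, 0.4388]
tool_rot: [0.959, -0.189, 0.208, -0.024]
force: [0.9, 0.2, 0.3]
grip_width: 0.0362
```

Request:
{"fn": "step_arm", "kwargs": {
  "linear": [
    [0,-0.25,0],
    [0,-0.5,0],
    [-0.1,-0.75,0],
    [-0.2,-1,0],
    [-0.2,-1,0],
    [-0.2,-1,0]
  ],
  "rot": [
    [0,0,0],
    [0,0,0],
    [0,0,0],
    [0,0,0],
    [0,0,0],
    [0,0,0]
  ],
  "fingers": [0.4,0.4,0.4,0.4,0.4,0.4]
}}

```text
time_s: 37.02
tcp_pos: [0.4259, 0.2928, 0.4491]
tool_rot: [0.96, -0.188, 0.207, -0.023]
force: [-0.5, -0.5, 1.0]
grip_width: 0.0365
```

```bash
python3 - <<'E'
from h import *
from station import manip
stat()
s=manip.snapshot('side')['frame'][:,:,::-1];t=manip.snapshot('top')['frame'][:,:,::-1]
cv2.imwrite('pics/side_f.png',s);cv2.imwrite('pics/top_f.png',t)
a=cv2.resize(t[145:265,250:430],None,fx=4.4,fy=4.4,interpolation=2); b=cv2.resize(s[130:170,320:380],None,fx=3,fy=3,interpolation=2)
a[:b.shape[0],:b.shape[1]]=b
cv2.imwrite('pics/f.png',a)
E
```

```text
t 37.02 p [0.4259 0.2928 0.4491] yaw -110.8 zax [ 0.406 -0.034 -0.913] F [-0.5 -0.5  1. ] w 0.0365 j [ 0.6  -0.    2.12 -0.39  0.73  2.81]
```

View pics/f.png

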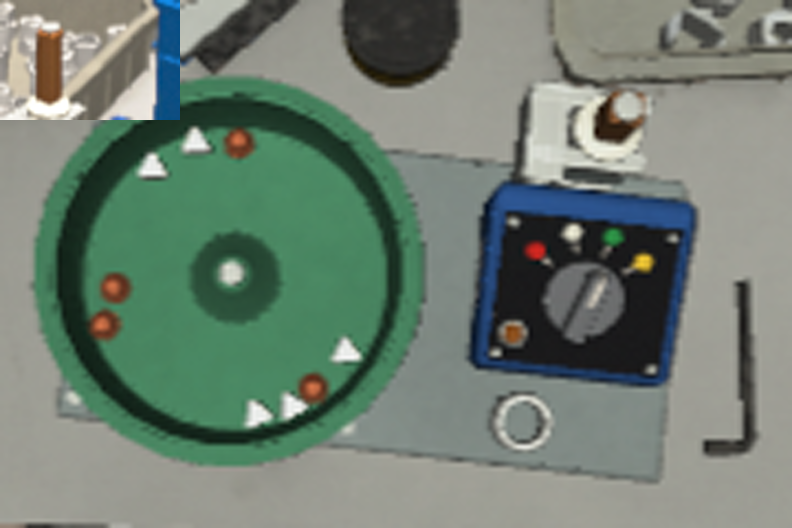

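Viewed: the pointer aims at green, with the bar running from (570,335) to (603,275). The rod is upright on its hook, all nine pieces lie around the cone, and the sleeve and key are in place. Handing in.

```bash
python3 -c "
from station import manip
print(manip.sign_off())"
```

```text
the job is handed in; nothing more can be done
None
```

I stirred the media, hung the rod back on its hook, turned the selector to green and handed the job in at about 37 s of the 72 s allowed. No verdict was reported. The checks below are my own, from the last pictures.

- **Media:** All nine pieces are in the bowl and lie in front of, behind, left and right of the cone. Each is about 30 mm or more from the nearest start position of its own kind. I could not tell pieces of the same kind apart, so I judged the 17 mm shift on that basis. After the first two sweeps three pieces were still possibly too close to a start, so I made three more.
- **Rod:** It tilted about 0.13 rad in the grip while stirring. I tilted the tool to stand it vertical before lowering it into the slot. Released, it hangs upright within about 1 px of where it started.
- **Selector:** I turned it from red only after letting go of the rod. The pointer's direction matches the 1.2 rad (green) position.
- **Surroundings:** The sleeve and hexagon key look unmoved in the last picture. I did not check the paste tin and the coupling in it; no move was planned near either. The arm was clear of everything at hand-in.
- **Disagreement:** The side camera read about 1–2 px low compared with the robot's own position. I used the top view for positions instead.

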